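# Finish the crosswise drying stack of stretcher slats

## Robot

A 6-joint arm with a two-finger parallel gripper is mounted at the origin on the work surface. World frame = base frame: x ahead of the robot, y to its left, z up, the work surface at z = 0. Lengths are in m, angles in rad, forces in N, time in s.
With the tool pointing down it reaches from about 0.325 to 0.9 m from the base axis. Payload 6.1 kg.
Tool frame: the origin (TCP) lies at the very end of the fingers, on their centre line; the grasp point (between the pads) lies 19 mm behind it; z points along the fingers, y is the line along which they close (so a half turn about z gives the same grasp; the last joint's range is limited). The gripper opens to 87 mm and grips with 3 to 60 N. Pads are 19 mm wide; open, the fingers measure 117 mm over their backs; the gripper's body (75 mm by 190 mm) begins 51 mm behind the grasp point.
Start: joints at [-1.275, 0.22, 1.526, -0, 1.395, -0.126], TCP at [0.256, -0.57, 0.223] pointing down, gripper open.
Joint ranges: [-2.98, 2.98], [-0.91, 2.08], [0.09, 2.57], [-1.24, 4.39], [0.2, 2.65], [-2.68, 2.68]. Speed limits (rad/s): [2.57, 2.57, 3.01, 3.14, 3.14, 3.14].

## Interface

Orientations are given as a unit quaternion [x, y, z, w].
In Python, from workcell import arm gives the robot as it stands.
- The arm moves only by the tool servo_tool, never from a script. Its arguments are lists of equal length, an entry for each row: "offset": the shift along the tool's x, y, z each as a share of 100 cm, from -1 to 1, a list of three; "rot": the turn, a rotation vector about the tool's x, y, z each as a share of 180 degrees, from -1 to 1, a list of three; "gripper": the opening, from 0 (shut) to 1 (fully open). In form: {"offset": [[tx, ty, tz], ...], "rot": [[ax, ay, az], ...], "gripper": [gripper, ...]}. A call has exactly 5 rows; each row shifts and turns the commanded pose from where the row before left it, along the tool's axes as they then stand; what a row does not reach is not made up. A row lasts 1/8 s, in which the tool goes at most 62.5 mm and 10.7 degrees, less where a joint would pass 70% of its speed; a pose out of reach is approached as far as the arm can. A call with a number of a shift or a turn outside -1 to 1 is refused whole. A call with a gripper value outside its range is refused whole. The fingers move at their own pace and stop on an object; the grip force is fixed at half the most. Time passes only in rows, so rows that do not move let the fingers close, or fill a call up. It gives the time, the measured TCP pose, the force, the opening and the grip force at its end, in the units of the state.
- arm.state(): the state, without advancing time (a new reading comes with each control period).
- arm.read_camera(name): name is "side" or "top"; returns the picture (384x512x3 uint8, red, green, blue); there is no depth.
- arm.get_calibration(name): a dict with "K" (3x3 intrinsics, pixels), "dist" ([k1, k2, p1, p2, k3] as OpenCV has them; the pictures are not rectified), "rvec" (rotation vector, rad) and "tvec" (3), from world to camera coordinates, as OpenCV has them. Camera axes: x right, y down, z forward; pixel columns grow to the right and rows downward; lengths in m; the calibration is good to about 2 mm. A picture is of the moment at which its call begins. get_calibration takes no time and is no camera call.
- arm.finish_job(): hands the job in; it is judged then, once.
The state is a dict: "t": time; "joint_pos": joint angles; "joint_vel": joint speeds; "joint_torque": joint torques, N m; "position": TCP position; "tcp_rot": TCP orientation; "force": force on the tool from outside, world axes, zero at the start; "ft_torque": the same for the moment, N m; "grip_width": finger opening in m; "grip_force": force on a finger pad.
Only numpy, scipy, OpenCV 4.12 (cv2) and the standard library are available. Lean on these libraries where they do the work, as an engineer would, in place of code of your own. Each camera call takes 0.05 s, during which the arm holds its last target. There are 200 camera calls.

## Task

Finish the crosswise drying stack on the cleat stand: first lay one of the three slats from the sloping easel board flat across both cleats, as the mirror image of the slat already lying there, then lay the other two flat across that pair, crosswise, one straight above each cleat with its ends sticking out evenly. Set the slats down without dropping them, leave the slat that is already there in its place, and do not disturb the jar, the tin or the palette knife.

Things in the scene. Friction and masses are not known exactly. Their poses are not given: they have to be found in the camera images.
- slat_a: a plain beech stretcher slat, 150 mm long (its y), 24 mm wide (its x), 14 mm thick (its z), about 40 g, with a thin dark line along both broad faces; origin at its centre. At the start it lies flat on the sloping easel board, level along its length, on the lowest of three pairs of pins; its z is square to the slope, its x points down the slope
- slat_b: a plain beech stretcher slat, 150 mm long (its y), 24 mm wide (its x), 14 mm thick (its z), about 40 g, with a thin dark line along both broad faces; origin at its centre. At the start it lies flat on the sloping easel board, level along its length, on the middle of three pairs of pins; its z is square to the slope, its x points down the slope
- slat_c: a plain beech stretcher slat, 150 mm long (its y), 24 mm wide (its x), 14 mm thick (its z), about 40 g, with a thin dark line along both broad faces; origin at its centre. At the start it lies flat on the sloping easel board, level along its length, on the highest of three pairs of pins; its z is square to the slope, its x points down the slope
- slat_started: a plain beech stretcher slat, 150 mm long (its y), 24 mm wide (its x), 14 mm thick (its z), about 40 g, with a thin dark line along both broad faces; origin at its centre. It already lies flat across both cleats of the stand, loose, with its centre about 45 mm from the middle of the stand on the stand's -y side and its y along the stand's x
- easel_board: fixed wooden easel board, 200 by 200 mm; its face rises at 35 degrees towards its -x. Origin on the table under the middle of the face, which is 105 mm up. Rims 6 mm proud run up both sides. Three pairs of 8 mm dowel pins, 10 mm proud, at y = -55 and +55 mm, each stop one slat from sliding down; slat centre lines are 63 mm apart up the slope, the middle one through the middle of the face
- cleat_stand: fixed stand: a plywood board 150 mm (x) by 170 mm (y), 12 mm thick, carrying two dark wooden cleats on edge, each 18 mm wide and 150 mm long, running along its y with centre lines at x = -45 and +45 mm; their level tops are 45 mm above the table. Origin on the table under the middle of the board
- medium_jar: bystander: closed amber glass jar, 52 mm across, 75 mm tall, standing; origin at the centre of its underside
- gesso_tin: bystander: plain metal tin, 64 mm across, 60 mm tall, standing; origin at the centre of its underside
- palette_knife: bystander: palette knife with a broad blade, about 170 mm long, lying along its x, handle to -x; origin at its underside
There are look-alikes about, which are no part of the job. What is shaped like the slat_b but orange, red or turquoise is not meant.

How it is judged:
On the way:
1. the lower layer is complete: one slat lies flat and released across both cleats, mirroring the started one (x of slat_started in the frame of cleat_stand between -0.016 and 0.016 m and y of slat_started in the frame of cleat_stand between -0.061 and -0.029 m and z of slat_started in the frame of cleat_stand between 0.048 and 0.056 m and angle between the y axis of slat_started and the x axis of cleat_stand, either way round below 0.17 rad and angle between the z axis of slat_started and the z axis of cleat_stand, either way round below 0.07 rad and linear speed of slat_started below 0.02 m/s and contact force between the fingers and slat_started below 0.1 N and (((x of slat_a in the frame of cleat_stand between -0.016 and 0.016 m and y of slat_a in the frame of cleat_stand between 0.029 and 0.061 m and z of slat_a in the frame of cleat_stand between 0.048 and 0.056 m and angle between the y axis of slat_a and the x axis of cleat_stand, either way round below 0.17 rad) and angle between the z axis of slat_a and the z axis of cleat_stand, either way round below 0.07 rad and linear speed of slat_a below 0.02 m/s and contact force between the fingers and slat_a below 0.1 N) or ((x of slat_b in the frame of cleat_stand between -0.016 and 0.016 m and y of slat_b in the frame of cleat_stand between 0.029 and 0.061 m and z of slat_b in the frame of cleat_stand between 0.048 and 0.056 m and angle between the y axis of slat_b and the x axis of cleat_stand, either way round below 0.17 rad) and angle between the z axis of slat_b and the z axis of cleat_stand, either way round below 0.07 rad and linear speed of slat_b below 0.02 m/s and contact force between the fingers and slat_b below 0.1 N) or ((x of slat_c in the frame of cleat_stand between -0.016 and 0.016 m and y of slat_c in the frame of cleat_stand between 0.029 and 0.061 m and z of slat_c in the frame of cleat_stand between 0.048 and 0.056 m and angle between the y axis of slat_c and the x axis of cleat_stand, either way round below 0.17 rad) and angle between the z axis of slat_c and the z axis of cleat_stand, either way round below 0.07 rad and linear speed of slat_c below 0.02 m/s and contact force between the fingers and slat_c below 0.1 N))), for 0.2 s.
At the end, for the whole second after the job is handed in: Two slats lie flat across the cleats, 45 mm either side of the stand's middle, and two flat across them, one above each cleat: each centre within 16 mm of its place (4 mm in height), length within 0.17 rad, flat within 0.07 rad, released and at rest (all of step 1 and ((x of slat_a in the frame of cleat_stand between -0.061 and -0.029 m and y of slat_a in the frame of cleat_stand between -0.016 and 0.016 m and z of slat_a in the frame of cleat_stand between 0.062 and 0.07 m and angle between the y axis of slat_a and the y axis of cleat_stand, either way round below 0.17 rad) or (x of slat_b in the frame of cleat_stand between -0.061 and -0.029 m and y of slat_b in the frame of cleat_stand between -0.016 and 0.016 m and z of slat_b in the frame of cleat_stand between 0.062 and 0.07 m and angle between the y axis of slat_b and the y axis of cleat_stand, either way round below 0.17 rad) or (x of slat_c in the frame of cleat_stand between -0.061 and -0.029 m and y of slat_c in the frame of cleat_stand between -0.016 and 0.016 m and z of slat_c in the frame of cleat_stand between 0.062 and 0.07 m and angle between the y axis of slat_c and the y axis of cleat_stand, either way round below 0.17 rad)) and ((x of slat_a in the frame of cleat_stand between 0.029 and 0.061 m and y of slat_a in the frame of cleat_stand between -0.016 and 0.016 m and z of slat_a in the frame of cleat_stand between 0.062 and 0.07 m and angle between the y axis of slat_a and the y axis of cleat_stand, either way round below 0.17 rad) or (x of slat_b in the frame of cleat_stand between 0.029 and 0.061 m and y of slat_b in the frame of cleat_stand between -0.016 and 0.016 m and z of slat_b in the frame of cleat_stand between 0.062 and 0.07 m and angle between the y axis of slat_b and the y axis of cleat_stand, either way round below 0.17 rad) or (x of slat_c in the frame of cleat_stand between 0.029 and 0.061 m and y of slat_c in the frame of cleat_stand between -0.016 and 0.016 m and z of slat_c in the frame of cleat_stand between 0.062 and 0.07 m and angle between the y axis of slat_c and the y axis of cleat_stand, either way round below 0.17 rad)) and angle between the z axis of each of slat_a, slat_b, slat_c and the z axis of cleat_stand, either way round below 0.07 rad and linear speed of each of slat_a, slat_b, slat_c below 0.02 m/s and contact force between the fingers and slat_a below 0.1 N and contact force between the fingers and slat_b below 0.1 N and contact force between the fingers and slat_c below 0.1 N); the robot touches nothing.
It fails at once if a bystander (jar, tin or palette knife) is moved by more than 25 mm (distance of any of medium_jar, gesso_tin, palette_knife from where it was at the start of the episode above 0.025 m).
It fails at once if a slat is dropped: it falls free of the fingers faster than 0.6 m/s (about 2 cm of fall) ((contact force between the fingers and slat_a below 0.01 N and linear speed of slat_a above 0.6 m/s) or (contact force between the fingers and slat_b below 0.01 N and linear speed of slat_b above 0.6 m/s) or (contact force between the fingers and slat_c below 0.01 N and linear speed of slat_c above 0.6 m/s) or (contact force between the fingers and slat_started below 0.01 N and linear speed of slat_started above 0.6 m/s)).
It also fails if it takes over 67 s, if anything falls off the work surface, if the arm or the gripper's body presses on something with over 40 N, if the wrist force passes 120 N, or if a joint passes its speed limit or range.

## Working session

There is one attempt and no reset: what is moved stays moved. The work goes in short steps, Python scripts to look and compute and a tool call to move; the robot and the scene stay as the last step left them, time stands still between calls to the robot, and variables do not carry over. Pictures are saved under pics/ and viewed, at most 10 in all, crops included, and the job is handed in when it is done.

Besides the shell and the picture viewer there is one more tool, called after "Emit:" by a JSON object that holds its "name" and its "arguments", one argument or row to a line. servo_tool: Moves the arm, as the interface text tells. Shift numbers are shares of 100 cm and turn numbers shares of 180 degrees, none past 1 either way. Its arguments: {"type":"object","properties":{"offset":{"type":"array","items":{"type":"array","items":{"type":"number","minimum":-1,"maximum":1}}},"rot":{"type":"array","items":{"type":"array","items":{"type":"number","minimum":-1,"maximum":1}}},"gripper":{"type":"array","items":{"type":"number"}}},"required":["offset","rot","gripper"]}

```bash
mkdir -p pics
cat > h.py <<'E'
import numpy as np, cv2
from workcell import arm
from scipy.spatial.transform import Rotation as R
def cam(n):
    c=arm.get_calibration(n); return [np.array(c[k],float) for k in("K","dist","rvec","tvec")]
def ray(n,uv):
    K,d,r,t=cam(n); p=cv2.undistortPoints(np.array(uv,float).reshape(-1,1,2),K,d)[:,0]
    M=cv2.Rodrigues(r)[0]; D=np.c_[p,np.ones(len(p))]@M; return -M.T@t.ravel(),D/np.linalg.norm(D,axis=1)[:,None]
def onz(n,uv,z):
    o,D=ray(n,uv); return o+D*((z-o[2])/D[:,2])[:,None]
def two(ua,ub):
    o1,d1=ray("top",ua);o2,d2=ray("side",ub);out=[]
    for a,b in zip(d1,d2):
        s=np.linalg.lstsq(np.c_[a,-b],o2-o1,rcond=None)[0]; p,q=o1+s[0]*a,o2+s[1]*b; out.append(np.r_[(p+q)/2,np.linalg.norm(p-q)])
    return np.array(out)
def proj(n,P):
    K,d,r,t=cam(n); return cv2.projectPoints(np.array(P,float).reshape(-1,1,3),r,t,K,d)[0][:,0]
def snap(n,f):
    im=arm.read_camera(n); cv2.imwrite("pics/"+f,im[:,:,::-1]); return im
E
python3 - <<'E'
from h import *
for n in("top","side"):
    snap(n,n+"0.png"); K,d,r,t=cam(n); print(n,K[0,0],-cv2.Rodrigues(r)[0].T@t.ravel())
s=arm.state();print(s["position"],s["tcp_rot"],s["t"])
E
```

```text
top 371.6354449729722 [0.36455916 0.11116617 1.09804375]
side 413.7951175463094 [ 0.44173187 -0.67812697  0.6357296 ]
[ 0.25571726 -0.56966835  0.22152827] [ 9.77839304e-01  2.09355043e-01 -7.54220637e-05 -8.69057923e-04] 0.1
```

View pics/top0.png

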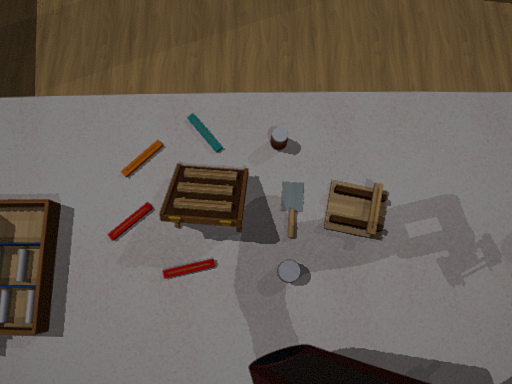

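View pics/side0.png

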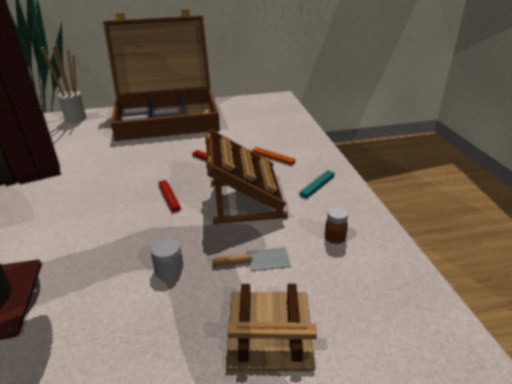

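The top view shows the three plain beech slats on the board at (210,175), (205,189) and (202,204), and the started slat at (375,209) on the stand (355,209). In the side view they are at about (228,155), (247,163), (266,176) and (272,330).
Look-alikes in the top view are orange (142,158), red (130,221), red (189,269) and turquoise (204,132). I choose the three beech ones and check them in a close crop.

Run:
```python
from h import *
t=cv2.imread("pics/top0.png");s=cv2.imread("pics/side0.png")
def c(im,x,y,w,h,k): return cv2.resize(im[y:y+h,x:x+w],None,fx=k,fy=k,interpolation=cv2.INTER_CUBIC)
A=np.hstack([c(t,155,155,100,75,4),c(t,315,170,80,75,4)]); B=np.hstack([c(s,200,120,100,75,4),c(s,220,280,100,75,4)])
A=np.hstack([A,np.zeros((300,80,3),np.uint8)]); cv2.imwrite("pics/crop.png",np.vstack([A,B]))
for n,im,regs in(("top",t,((165,160,85,60),(325,175,65,65))),("side",s,((205,130,85,80),(225,310,95,35)))):
  hsv=cv2.cvtColor(im,cv2.COLOR_BGR2HSV)
  for x,y,w,h in regs:
    m=((hsv[...,2]>(105 if n=="top" else 100))&(hsv[...,1]>60)).astype(np.uint8)
    mm=np.zeros_like(m);mm[y:y+h,x:x+w]=m[y:y+h,x:x+w]
    N,l,st,ce=cv2.connectedComponentsWithStats(mm)
    for i in range(1,N):
      if st[i,4]>60:
        r=cv2.minAreaRect(np.argwhere(l==i)[:,::-1].astype(np.float32)); print(n,st[i],ce[i].round(1),np.round(cv2.boxPoints(r),1).tolist(), hsv[l==i].mean(0).round())
```

```text
top [327 181  39  36 697] [344.7 202.1] [[326.5, 212.8000030517578], [332.0, 180.1999969482422], [366.20001220703125, 185.89999389648438], [360.79998779296875, 218.5]] [ 17. 108. 115.]
top [370 183  13  39 200] [376.2 201. ] [[369.3999938964844, 219.89999389648438], [375.6000061035156, 182.60000610351562], [382.70001220703125, 183.8000030517578], [376.5, 221.10000610351562]] [ 17. 127. 116.]
side [220 134  70  43 746] [246.8 154.9] [[210.89999389648438, 163.1999969482422], [220.0, 134.0], [290.6000061035156, 156.0], [281.5, 185.1999969482422]] [ 14. 153. 132.]
side [260 158  16  31 254] [267.1 172.1] [[259.6000061035156, 158.10000610351562], [272.5, 157.0], [275.20001220703125, 188.0], [262.29998779296875, 189.10000610351562]] [ 15. 140. 120.]
side [ 227  310   90   28 1749] [271.3 323.1] [[226.6999969482422, 333.0], [227.89999389648438, 306.3999938964844], [317.20001220703125, 310.3999938964844], [316.0, 337.0]] [ 16. 133. 142.]
side [227 338  10   7  63] [231.6 341.3] [[227.0, 338.0], [236.0, 338.0], [236.0, 344.0], [227.0, 344.0]] [ 16. 118. 117.]
side [250 338  39   7 240] [267.6 341.3] [[250.0, 338.0], [288.0, 338.0], [288.0, 344.0], [250.0, 344.0]] [ 16. 125. 124.]
```

View pics/crop.png

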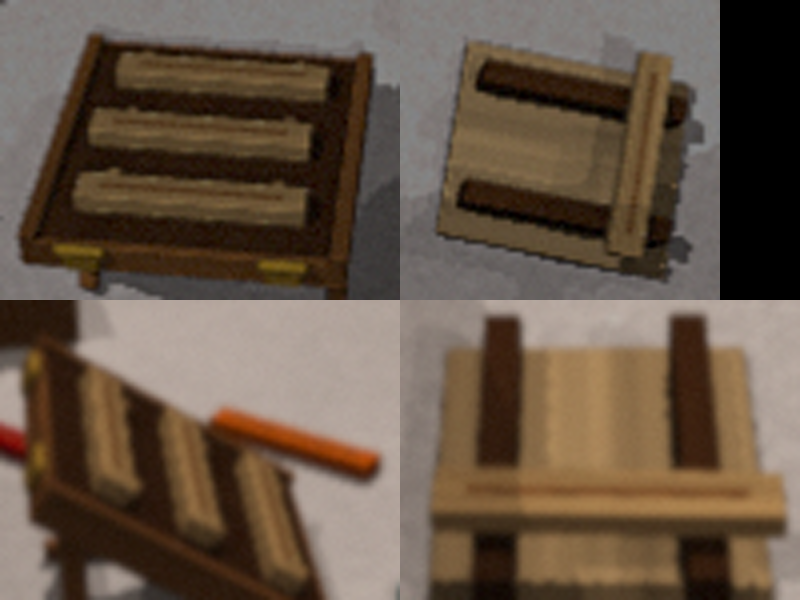

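Run:
```python
from h import *
def C(p,x,y,u0,v0): p=np.array(p,float); return (p-[u0,v0]+.5)/4-.5+[x,y]
T=C([(145,66),(310,75),(120,124),(297,137),(100,184),(285,199)],155,155,0,0)
S=C([(247,462),(290,576),(175,420),(208,533),(97,378),(123,488)],200,120,0,300)
for k,nm in enumerate("abc"):
    P=two(T[2*k:2*k+2],S[2*k:2*k+2]); d=P[1,:3]-P[0,:3]
    print(nm,P.round(4).tolist(),"mid",P[:,:3].mean(0).round(4),"len",np.linalg.norm(d).round(4),"yaw",np.degrees(np.arctan2(d[1],d[0])).round(1))
Tp=C([(656,73),(629,233)],315,170,400,0); Sp=C([(747,491),(468,489)],220,280,400,300)
P=two(Tp,Sp); d=P[1,:3]-P[0,:3]; print("st",P.round(4).tolist(),P[:,:3].mean(0).round(4),np.linalg.norm(d).round(4),np.degrees(np.arctan2(d[1],d[0])).round(1))
# stand board
b=onz("top",C([(468,42),(440,235),(662,278)],315,170,400,0),.012); print(b.round(4).tolist(),np.linalg.norm(b[0]-b[1]),np.linalg.norm(b[1]-b[2]),"centre",(b[0]+b[2])/2)
sb=onz("side",C([(447,350),(745,350)],220,280,400,300),.012);print("side +y corners",sb.round(4).tolist())
# easel rim corners top
cl=two(C([(478,80),(458,208)],315,170,400,0),C([(670,317),(487,317)],220,280,400,300));print("cleat",cl.round(4).tolist())
```

```text
a [[0.6528, 0.292, 0.0901, 0.0055], [0.653, 0.1767, 0.069, 0.0015]] mid [0.6529 0.2343 0.0795] len 0.1172 yaw -89.9
b [[0.6043, 0.3019, 0.1226, 0.0024], [0.6007, 0.1831, 0.1039, 0.0017]] mid [0.6025 0.2425 0.1132] len 0.1203 yaw -91.8
c [[0.5551, 0.3067, 0.1575, 0.004], [0.5503, 0.1881, 0.1399, 0.0014]] mid [0.5527 0.2474 0.1487] len 0.12 yaw -92.3
st [[0.6088, -0.2446, 0.0613, 0.0002], [0.4941, -0.2166, 0.0597, 0.0004]] [ 0.5515 -0.2306  0.0605] 0.1181 166.3
[[0.6459, -0.1205, 0.012], [0.4999, -0.092, 0.012], [0.4665, -0.2535, 0.012]] 0.14877139925975388 0.16492091627269725 centre [ 0.55619533 -0.18698589  0.012     ]
side +y corners [[0.5025, -0.0921, 0.012], [0.6483, -0.1251, 0.012]]
cleat [[0.6101, -0.1205, 0.0391, 0.0], [0.5192, -0.1009, 0.039, 0.0066]]
```

Run:
```python
from h import *
def C(p,x,y,u0,v0): p=np.array(p,float); return (p-[u0,v0]+.5)/4-.5+[x,y]
T=C([(145,66),(310,75),(120,124),(297,137),(100,184),(285,199)],155,155,0,0)
S=C([(247,462),(290,576),(175,420),(208,533),(97,378),(123,488)],200,120,0,300)
for k,z in enumerate((.0804,.1165,.1526)):
  for n,U in(("top",T),("side",S)):
    P=onz(n,U[2*k:2*k+2],z);d=P[1]-P[0]; print("abc"[k],n,P[:,:2].round(4).tolist(),P.mean(0).round(4),np.linalg.norm(d).round(4),np.degrees(np.arctan2(d[1],d[0])).round(1))
# full-resolution: easel low/high rim corners, top view at plausible heights
q=C([(95,36),(372,55),(22,240),(345,258)],155,155,0,0)
h=.1*np.sin(np.radians(35)); c=6e-3*np.cos(np.radians(35))
P=np.r_[onz("top",q[:2],.105-h+c),onz("top",q[2:],.105+h+c)];print(P.round(4).tolist(),P.mean(0))
d=P[1]-P[0];e=P[3]-P[2];print(np.degrees(np.arctan2(d[1],d[0])),np.degrees(np.arctan2(e[1],e[0])),np.linalg.norm(d),np.linalg.norm(e))
```

```text
a top [[0.6584, 0.2937], [0.6506, 0.1759]] [0.6545 0.2348 0.0804] 0.118 -93.8
a side [[0.6536, 0.308], [0.6479, 0.1592]] [0.6507 0.2336 0.0804] 0.1489 -92.2
b top [[0.6071, 0.3031], [0.5969, 0.1822]] [0.602  0.2427 0.1165] 0.1213 -94.8
b side [[0.605, 0.3131], [0.5978, 0.1629]] [0.6014 0.238  0.1165] 0.1503 -92.8
c top [[0.5581, 0.3078], [0.5471, 0.1871]] [0.5526 0.2474 0.1526] 0.1212 -95.2
c side [[0.5542, 0.316], [0.5482, 0.1662]] [0.5512 0.2411 0.1526] 0.1498 -92.3
[[0.6898, 0.3364, 0.0526], [0.6732, 0.1324, 0.0526], [0.5191, 0.3533, 0.1673], [0.506, 0.1477, 0.1673]] [0.59702667 0.24244455 0.10991491]
-94.66945177426396 -93.65544159758093 0.20471298602324675 0.20608292461890984
```

```bash
cat > plan.py <<'E'
import json; from h import *
PSI_E,PSI_S=-4.4,-12.0
STAND=np.array([.556,-.188,0])
SL={"a":[.649,.235,.0747],"b":[.598,.241,.1108],"c":[.548,.246,.1469]}
def down(psi,tilt=0):
    p=np.radians(psi); y=np.array([np.cos(p),np.sin(p),0]); z=np.array([0,0,-1.])
    return R.from_matrix(np.c_[np.cross(y,z),y,z])*R.from_euler("x",-tilt,degrees=True)
G=down(PSI_E,35); N=-G.as_matrix()[:,2]
def st(x,y,z): return STAND+down(0).as_matrix()@[0,0,0]+R.from_euler("z",PSI_S,degrees=True).apply([x,y,z])
def plan(wps,p=None,r=None):
    """wps: (pos,rot,grip,rows); prints calls of 5 rows"""
    if p is None: s=arm.state(); p=np.array(s["position"]); r=R.from_quat(s["tcp_rot"])
    rows=[]
    for P,Q,g,n in wps:
        P=np.array(P); p0,r0=p,r; rv=(r0.inv()*Q).as_rotvec()
        for k in range(1,n+1):
            tp=p0+(P-p0)*k/n; tr=r0*R.from_rotvec(rv*k/n)
            o=np.round(r.inv().apply(tp-p),3); w=np.round((r.inv()*tr).as_rotvec()/np.pi,3)
            if np.linalg.norm(o)>.0625 or np.linalg.norm(w)*180>10.7: print("!! too fast",o,w*180)
            p=p+r.apply(o); r=r*R.from_rotvec(w*np.pi); rows.append((o+0,w+0,g))
    while len(rows)%5: rows.append((np.zeros(3),np.zeros(3),rows[-1][2]))
    for i in range(0,len(rows),5):
        q=rows[i:i+5]; print(json.dumps({"offset":[a[0].tolist() for a in q],"rot":[a[1].tolist() for a in q],"gripper":[a[2] for a in q]}))
    print("end",p.round(4),r.as_quat().round(3))
E
python3 - <<'E'
from plan import *
print(G.as_matrix().round(3),N)
c=np.array(SL["c"]);s=arm.state();r0=R.from_quat(s["tcp_rot"]);p=np.array(s["position"])
plan([((.33,-.5,.33),down(-55),.55,3),((.45,-.2,.36),down(-30),.55,7),((.56,.1,.34),down(-5,10),.55,7),(c+.1*N,G,.55,5),(c+.035*N,G,.55,3)])
E
```

```text
[[ 0.077  0.817  0.572]
 [ 0.997 -0.063 -0.044]
 [ 0.     0.574 -0.819]] [-0.57188596  0.04400423  0.81915204]
{"offset": [[0.032, -0.011, -0.036], [0.033, -0.009, -0.036], [0.033, -0.007, -0.036], [0.039, -0.025, -0.004], [0.04, -0.023, -0.005]], "rot": [[0.0, 0.0, -0.02], [0.0, 0.0, -0.02], [-0.001, 0.0, -0.02], [0.0, 0.0, -0.02], [0.0, 0.0, -0.02]], "gripper": [0.55, 0.55, 0.55, 0.55, 0.55]}
{"offset": [[0.041, -0.02, -0.004], [0.043, -0.018, -0.004], [0.044, -0.015, -0.005], [0.044, -0.012, -0.004], [0.045, -0.01, -0.005]], "rot": [[0.0, 0.0, -0.02], [0.0, 0.0, -0.019], [0.0, 0.0, -0.02], [0.0, 0.0, -0.02], [0.0, 0.0, -0.02]], "gripper": [0.55, 0.55, 0.55, 0.55, 0.55]}
{"offset": [[0.045, -0.008, 0.003], [0.045, -0.005, 0.003], [0.046, -0.002, 0.003], [0.046, 0.0, 0.004], [0.045, 0.004, 0.003]], "rot": [[-0.008, 0.002, -0.02], [-0.007, 0.002, -0.02], [-0.008, 0.001, -0.019], [-0.008, 0.002, -0.02], [-0.008, 0.002, -0.02]], "gripper": [0.55, 0.55, 0.55, 0.55, 0.55]}
{"offset": [[0.046, 0.005, 0.004], [0.044, 0.009, 0.005], [0.029, -0.02, 0.019], [0.029, -0.021, 0.017], [0.029, -0.023, 0.015]], "rot": [[-0.007, 0.002, -0.02], [-0.008, 0.001, -0.02], [-0.028, 0.0, -0.001], [-0.028, 0.001, 0.0], [-0.027, 0.0, -0.001]], "gripper": [0.55, 0.55, 0.55, 0.55, 0.55]}
{"offset": [[0.029, -0.024, 0.014], [0.028, -0.025, 0.011], [0.0, 0.0, 0.022], [0.0, 0.0, 0.021], [0.001, 0.0, 0.022]], "rot": [[-0.028, 0.0, 0.0], [-0.028, 0.0, -0.001], [0.0, 0.0, 0.0], [0.0, 0.0, 0.0], [0.0, 0.0, 0.0]], "gripper": [0.55, 0.55, 0.55, 0.55, 0.55]}
end [0.5284 0.2479 0.1757] [0.7   0.648 0.204 0.221]
```

Emit:
{"name": "servo_tool", "arguments": {
  "offset": [
    [0.032,-0.011,-0.036],
    [0.033,-0.009,-0.036],
    [0.033,-0.007,-0.036],
    [0.039,-0.025,-0.004],
    [0.04,-0.023,-0.005]
  ],
  "rot": [
    [0,0,-0.02],
    [0,0,-0.02],
    [-0.001,0,-0.02],
    [0,0,-0.02],
    [0,0,-0.02]
  ],
  "gripper": [0.55,0.55,0.55,0.55,0.55]
}}

```text
t: 0.72
position: [0.3651, -0.4135, 0.3394]
tcp_rot: [0.933, 0.361, 0.0, 0.001]
force: [0.9, 0.5, -0.9]
grip_width: 0.0501
grip_force: 0.0
```

```bash
sed -i 's/"x",-tilt/"x",tilt/' plan.py
python3 - <<'E'
from plan import *
print(G.as_matrix().round(3),N)
c=np.array(SL["c"]);s=arm.state();print(s["position"],s["joint_pos"],s["grip_width"])
plan([((.45,-.2,.36),down(-30),.55,5),((.56,.1,.34),down(-5,10),.55,7),(c+.1*N,G,.55,5),(c+.035*N,G,.55,3)])
E
```

```text
[[ 0.077  0.817 -0.572]
 [ 0.997 -0.063  0.044]
 [ 0.    -0.574 -0.819]] [ 0.57188596 -0.04400423  0.81915204]
[ 0.36514286 -0.41354808  0.33940546] [-9.90523492e-01 -8.96711825e-03  1.55827132e+00  1.31756449e-04
  1.58926147e+00 -1.57557284e-01] 0.050148276187520796
{"offset": [[0.041, -0.02, -0.004], [0.043, -0.018, -0.004], [0.043, -0.015, -0.005], [0.044, -0.012, -0.004], [0.045, -0.009, -0.004]], "rot": [[0.0, 0.0, -0.02], [0.0, 0.0, -0.019], [0.001, 0.0, -0.02], [0.0, 0.0, -0.02], [0.0, 0.0, -0.019]], "gripper": [0.55, 0.55, 0.55, 0.55, 0.55]}
{"offset": [[0.045, -0.008, 0.003], [0.045, -0.005, 0.003], [0.046, -0.002, 0.002], [0.046, 0.001, 0.003], [0.046, 0.003, 0.002]], "rot": [[0.008, -0.002, -0.02], [0.008, -0.001, -0.02], [0.007, -0.002, -0.02], [0.008, -0.002, -0.019], [0.008, -0.002, -0.02]], "gripper": [0.55, 0.55, 0.55, 0.55, 0.55]}
{"offset": [[0.045, 0.007, 0.001], [0.045, 0.009, 0.002], [0.029, 0.01, 0.021], [0.029, 0.013, 0.019], [0.029, 0.013, 0.019]], "rot": [[0.008, -0.001, -0.02], [0.007, -0.002, -0.02], [0.028, 0.0, -0.001], [0.028, 0.0, 0.0], [0.028, -0.001, -0.001]], "gripper": [0.55, 0.55, 0.55, 0.55, 0.55]}
{"offset": [[0.029, 0.016, 0.017], [0.028, 0.017, 0.016], [0.0, 0.0, 0.022], [0.0, 0.0, 0.021], [0.0, 0.0, 0.022]], "rot": [[0.028, 0.0, 0.0], [0.027, 0.0, -0.001], [0.0, 0.0, 0.0], [0.0, 0.0, 0.0], [0.0, 0.0, 0.0]], "gripper": [0.55, 0.55, 0.55, 0.55, 0.55]}
end [0.568  0.244  0.1754] [ 0.7    0.648 -0.204 -0.22 ]
```

Emit:
{"name": "servo_tool", "arguments": {
  "offset": [
    [0.041,-0.02,-0.004],
    [0.043,-0.018,-0.004],
    [0.043,-0.015,-0.005],
    [0.044,-0.012,-0.004],
    [0.045,-0.009,-0.004]
  ],
  "rot": [
    [0,0,-0.02],
    [0,0,-0.019],
    [0.001,0,-0.02],
    [0,0,-0.02],
    [0,0,-0.019]
  ],
  "gripper": [0.55,0.55,0.55,0.55,0.55]
}}

```text
t: 1.35
position: [0.4501, -0.2004, 0.3598]
tcp_rot: [0.866, 0.499, -0.001, -0.0]
force: [0.3, -0.2, 0.2]
grip_width: 0.0478
grip_force: 0.0
```

Emit:
{"name": "servo_tool", "arguments": {
  "offset": [
    [0.045,-0.008,0.003],
    [0.045,-0.005,0.003],
    [0.046,-0.002,0.002],
    [0.046,0.001,0.003],
    [0.046,0.003,0.002]
  ],
  "rot": [
    [0.008,-0.002,-0.02],
    [0.008,-0.001,-0.02],
    [0.007,-0.002,-0.02],
    [0.008,-0.002,-0.019],
    [0.008,-0.002,-0.02]
  ],
  "gripper": [0.55,0.55,0.55,0.55,0.55]
}}

```text
t: 1.98
position: [0.5287, 0.0146, 0.3448]
tcp_rot: [0.777, 0.626, -0.044, -0.046]
force: [0.6, 0.3, -0.0]
grip_width: 0.0482
grip_force: 0.0
```

Emit:
{"name": "servo_tool", "arguments": {
  "offset": [
    [0.045,0.007,0.001],
    [0.045,0.009,0.002],
    [0.029,0.01,0.021],
    [0.029,0.013,0.019],
    [0.029,0.013,0.019]
  ],
  "rot": [
    [0.008,-0.001,-0.02],
    [0.007,-0.002,-0.02],
    [0.028,0,-0.001],
    [0.028,0,0],
    [0.028,-0.001,-0.001]
  ],
  "gripper": [0.55,0.55,0.55,0.55,0.55]
}}

```text
t: 2.6
position: [0.5874, 0.1847, 0.2722]
tcp_rot: [0.718, 0.661, -0.148, -0.16]
force: [-0.0, -0.9, 0.4]
grip_width: 0.0482
grip_force: 0.0
```

Emit:
{"name": "servo_tool", "arguments": {
  "offset": [
    [0.029,0.016,0.017],
    [0.028,0.017,0.016],
    [0,0,0.022],
    [0,0,0.021],
    [0,0,0.022]
  ],
  "rot": [
    [0.028,0,0],
    [0.027,0,-0.001],
    [0,0,0],
    [0,0,0],
    [0,0,0]
  ],
  "gripper": [0.55,0.55,0.55,0.55,0.55]
}}

```text
t: 3.22
position: [0.5681, 0.2424, 0.1734]
tcp_rot: [0.701, 0.647, -0.204, -0.221]
force: [-0.5, 0.5, 0.6]
grip_width: 0.048
grip_force: 0.0
```

Run:
```python
from plan import *
c=np.array(SL["c"]);s=arm.state();print(s["position"],s["joint_pos"])
t=snap("top","t1.png");d=snap("side","s1.png")
A=np.vstack([cv2.resize(t[140:240,150:270],(720,600))]);B=cv2.resize(d[110:210,190:310],(720,600))
cv2.imwrite("pics/c1.png",cv2.resize(np.hstack([A,B]),(800,333))[:,:,::-1])
plan([(c-.0035*N,G,.55,5)])
```

```text
[0.56807716 0.24244642 0.1733524 ] [0.18990764 0.71365582 1.07266688 0.16456505 1.94493178 0.28283667]
{"offset": [[0.0, 0.0, 0.007], [0.001, 0.0, 0.007], [0.0, 0.0, 0.007], [0.001, -0.001, 0.007], [0.0, 0.0, 0.007]], "rot": [[0.0, 0.0, 0.0], [-0.001, 0.0, 0.0], [0.0, 0.0, 0.0], [0.0, 0.0, -0.001], [0.0, 0.0, 0.0]], "gripper": [0.55, 0.55, 0.55, 0.55, 0.55]}
end [0.5457 0.2459 0.1442] [ 0.699  0.648 -0.205 -0.221]
```

View pics/c1.png

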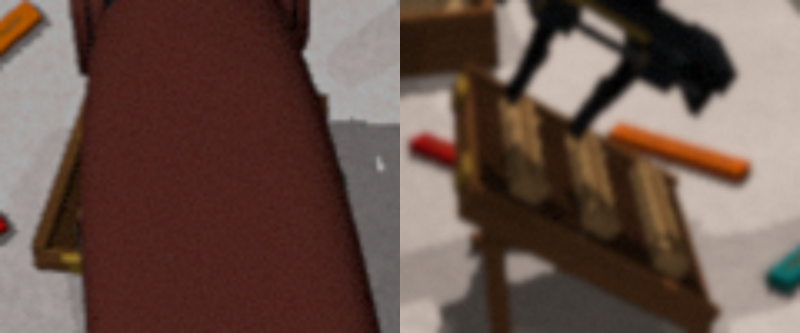

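Run:
```python
from plan import *
s=arm.state();p=np.array(s["position"]);r=R.from_quat(s["tcp_rot"])
f=lambda q:((proj("side",q)-[190,110])*3.333+[400,0]).round()
print(f([p+r.apply([0,y,0]) for y in(-.039,-.024,.024,.039)]).tolist())
c=np.array(SL["c"]);n=.007
print(f([c+.007*N+G.apply([0,y,0]) for y in(-.012,.012)]).tolist())
```

```text
[[497.0, 89.0], [514.0, 99.0], [568.0, 128.0], [585.0, 137.0]]
[[510.0, 130.0], [537.0, 144.0]]
```

The tips at (515,95) and (578,130) straddle slat c, which agrees with the projection. Next I descend and close.

Emit:
{"name": "servo_tool", "arguments": {
  "offset": [
    [0,0,0.007],
    [0.001,0,0.007],
    [0,0,0.007],
    [0.001,-0.001,0.007],
    [0,0,0.007]
  ],
  "rot": [
    [0,0,0],
    [-0.001,0,0],
    [0,0,0],
    [0,0,-0.001],
    [0,0,0]
  ],
  "gripper": [0.55,0.55,0.55,0.55,0.55]
}}

```text
t: 3.95
position: [0.5479, 0.2461, 0.1468]
tcp_rot: [0.7, 0.649, -0.202, -0.22]
force: [1.0, -0.1, -0.6]
grip_width: 0.0479
grip_force: 0.0
```

Emit:
{"name": "servo_tool", "arguments": {
  "offset": [
    [0,0,0],
    [0,0,0],
    [0,0,0],
    [0,0,0],
    [0,0,0]
  ],
  "rot": [
    [0,0,0],
    [0,0,0],
    [0,0,0],
    [0,0,0],
    [0,0,0]
  ],
  "gripper": [0.2,0.2,0.2,0.2,0.2]
}}

```text
t: 4.58
position: [0.5485, 0.246, 0.1473]
tcp_rot: [0.7, 0.649, -0.202, -0.22]
force: [2.2, -0.8, 0.8]
grip_width: 0.0234
grip_force: 30.0
```

Run:
```python
from plan import *
s=arm.state();print(s["position"],s["joint_pos"],s["force"],s["grip_width"],s["grip_force"])
p=np.array(s["position"]);D=down(78)
plan([(p+.06*N,G,.2,4),((.60,.08,.28),down(20,12),.2,6),((.585,-.06,.24),down(62,0),.2,5),(st(0,.045,.10),D,.2,5)])
```

```text
[0.54850533 0.24603113 0.14728122] [0.19943466 0.68798968 1.15963173 0.1657043  1.87727936 0.2782273 ] [ 2.23215513 -0.76014853  0.79986346] 0.023422497735706753 30.00096023082733
{"offset": [[0.0, 0.0, -0.015], [0.0, 0.0, -0.015], [0.0, 0.0, -0.015], [0.0, 0.0, -0.015], [-0.027, -0.004, -0.014]], "rot": [[0.0, 0.0, 0.0], [0.001, 0.0, 0.0], [0.0, 0.0, 0.0], [0.001, -0.001, 0.0], [-0.021, -0.009, -0.021]], "gripper": [0.2, 0.2, 0.2, 0.2, 0.2]}
{"offset": [[-0.027, -0.005, -0.014], [-0.027, -0.005, -0.013], [-0.027, -0.007, -0.013], [-0.027, -0.007, -0.013], [-0.027, -0.009, -0.012]], "rot": [[-0.021, -0.009, -0.021], [-0.021, -0.009, -0.02], [-0.021, -0.009, -0.021], [-0.021, -0.009, -0.021], [-0.021, -0.009, -0.021]], "gripper": [0.2, 0.2, 0.2, 0.2, 0.2]}
{"offset": [[-0.025, -0.01, 0.01], [-0.023, -0.015, 0.01], [-0.021, -0.018, 0.01], [-0.018, -0.021, 0.01], [-0.014, -0.024, 0.009]], "rot": [[-0.013, -0.005, -0.046], [-0.012, -0.005, -0.047], [-0.013, -0.005, -0.046], [-0.013, -0.005, -0.047], [-0.013, -0.005, -0.046]], "gripper": [0.2, 0.2, 0.2, 0.2, 0.2]}
{"offset": [[-0.004, -0.017, 0.028], [-0.004, -0.017, 0.028], [-0.002, -0.017, 0.028], [-0.002, -0.017, 0.028], [-0.001, -0.017, 0.028]], "rot": [[0.0, 0.0, -0.018], [0.0, 0.0, -0.018], [0.0, 0.0, -0.017], [0.0, 0.0, -0.018], [0.0, 0.0, -0.018]], "gripper": [0.2, 0.2, 0.2, 0.2, 0.2]}
end [ 0.5657 -0.1437  0.0996] [0.105 0.995 0.    0.   ]
```

Emit:
{"name": "servo_tool", "arguments": {
  "offset": [
    [0,0,-0.015],
    [0,0,-0.015],
    [0,0,-0.015],
    [0,0,-0.015],
    [-0.027,-0.004,-0.014]
  ],
  "rot": [
    [0,0,0],
    [0.001,0,0],
    [0,0,0],
    [0.001,-0.001,0],
    [-0.021,-0.009,-0.021]
  ],
  "gripper": [0.2,0.2,0.2,0.2,0.2]
}}

```text
t: 5.2
position: [0.5856, 0.2162, 0.2087]
tcp_rot: [0.68, 0.681, -0.187, -0.196]
force: [-0.6, -0.1, 0.1]
grip_width: 0.0234
grip_force: 30.0
```

Emit:
{"name": "servo_tool", "arguments": {
  "offset": [
    [-0.027,-0.005,-0.014],
    [-0.027,-0.005,-0.013],
    [-0.027,-0.007,-0.013],
    [-0.027,-0.007,-0.013],
    [-0.027,-0.009,-0.012]
  ],
  "rot": [
    [-0.021,-0.009,-0.021],
    [-0.021,-0.009,-0.02],
    [-0.021,-0.009,-0.021],
    [-0.021,-0.009,-0.021],
    [-0.021,-0.009,-0.021]
  ],
  "gripper": [0.2,0.2,0.2,0.2,0.2]
}}

```text
t: 5.82
position: [0.6001, 0.0789, 0.2812]
tcp_rot: [0.569, 0.816, -0.085, -0.059]
force: [0.0, 0.2, -1.0]
grip_width: 0.0233
grip_force: 30.0
```

Emit:
{"name": "servo_tool", "arguments": {
  "offset": [
    [-0.025,-0.01,0.01],
    [-0.023,-0.015,0.01],
    [-0.021,-0.018,0.01],
    [-0.018,-0.021,0.01],
    [-0.014,-0.024,0.009]
  ],
  "rot": [
    [-0.013,-0.005,-0.046],
    [-0.012,-0.005,-0.047],
    [-0.013,-0.005,-0.046],
    [-0.013,-0.005,-0.047],
    [-0.013,-0.005,-0.046]
  ],
  "gripper": [0.2,0.2,0.2,0.2,0.2]
}}

```text
t: 6.45
position: [0.5849, -0.0607, 0.2404]
tcp_rot: [0.24, 0.971, 0.001, 0.001]
force: [-0.1, 0.5, -0.1]
grip_width: 0.0236
grip_force: 30.0
```

Emit:
{"name": "servo_tool", "arguments": {
  "offset": [
    [-0.004,-0.017,0.028],
    [-0.004,-0.017,0.028],
    [-0.002,-0.017,0.028],
    [-0.002,-0.017,0.028],
    [-0.001,-0.017,0.028]
  ],
  "rot": [
    [0,0,-0.018],
    [0,0,-0.018],
    [0,0,-0.017],
    [0,0,-0.018],
    [0,0,-0.018]
  ],
  "gripper": [0.2,0.2,0.2,0.2,0.2]
}}

```text
t: 7.08
position: [0.5659, -0.1447, 0.0996]
tcp_rot: [0.104, 0.995, 0.0, 0.0]
force: [-0.2, -0.6, -0.9]
grip_width: 0.0237
grip_force: 30.0
```

Run:
```python
from plan import *
arm.read_camera("top");d=snap("side","s2.png")
s=arm.state();print(s["position"],s["tcp_rot"],s["joint_pos"],s["force"],s["grip_width"],s["grip_force"])
cv2.imwrite("pics/c2.png",cv2.resize(d[230:360,190:350],(738,600),interpolation=2)[:,:,::-1])
print(proj("side",[s["position"]]), proj("side",[st(x*.045,y*.075,.045) for x in(-1,1) for y in(-1,1)]).round(1).tolist(),proj("side",[st(x*.075,y*.085,.012) for x in(-1,1) for y in(-1,1)]).round(1).tolist())
```

```text
[ 0.56306463 -0.14439523  0.09669756] [ 1.05363066e-01  9.94429259e-01  7.85543375e-04 -2.90776887e-03] [-3.86607104e-01  2.43634858e-01  1.74719247e+00 -1.13121837e-04
  1.15678846e+00 -1.74623867e+00] [-0.43728364  0.14419243 -0.17471537] 0.023806954532225283 29.99739646911621
[[266.39668457 274.8582205 ]] [[241.8, 349.8], [244.3, 283.0], [296.6, 349.3], [290.4, 282.5]] [[224.4, 367.6], [230.1, 291.3], [314.4, 366.9], [304.6, 290.5]]
```

View pics/c2.png

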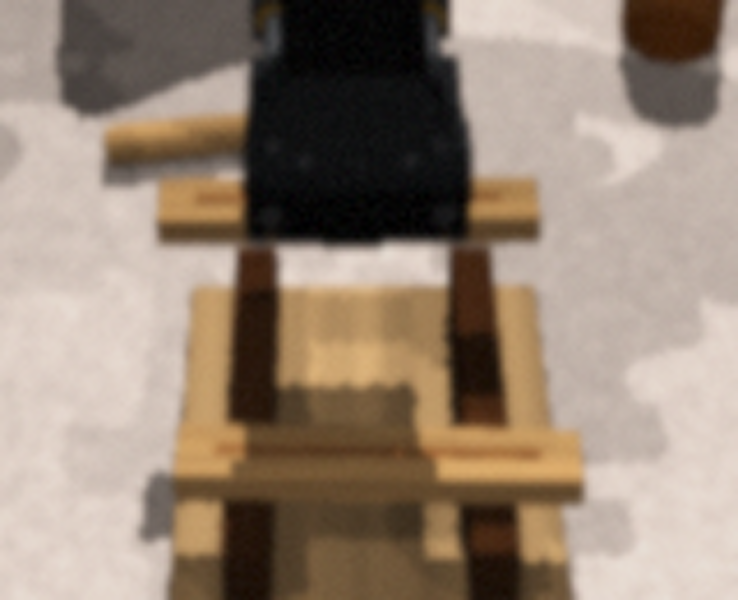

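```bash
sed -i 's/STAND=.*/STAND=np.array([.558,-.190,0])/' plan.py
python3 - <<'E'
from plan import *
p=np.array([.5657,-.1437,.0995])
Q=down(78)
for dz in(-.004,0,.004): print(dz,proj("side",[p+Q.apply([x,-.012,0])+[0,0,dz] for x in(-.075,.075)]).round(1).tolist(),proj("side",[p+Q.apply([x,-.012,0])+[0,0,dz+.014] for x in(-.075,.075)]).round(1).tolist())
ps=[]
for i in range(6): arm.read_camera("side"); ps.append(arm.state()["position"])
print(np.mean(ps,0),np.std(ps,0))
E
```

```text
-0.004 [[309.6, 279.2], [226.2, 280.1]] [[310.0, 273.5], [225.8, 274.4]]
0 [[309.7, 277.6], [226.1, 278.5]] [[310.2, 271.9], [225.6, 272.8]]
0.004 [[309.9, 275.9], [226.0, 276.8]] [[310.3, 270.2], [225.5, 271.1]]
[ 0.5661166  -0.14369909  0.10060641] [0.00085102 0.00014713 0.001     ]
```

Run:
```python
from plan import *
print(st(0,.045,.053))
plan([(st(0,.045,.060),down(78),.2,5),(st(0,.045,.055),down(78),.2,5)],np.array([.5659,-.1437,.1]),R.from_quat([.105,.9945,0,0]))
```

```text
[ 0.56735603 -0.14598336  0.053     ]
{"offset": [[0.0, 0.0, 0.008], [-0.001, -0.001, 0.008], [0.0, 0.0, 0.008], [-0.001, -0.001, 0.008], [0.0, 0.0, 0.008]], "rot": [[0.0, 0.0, 0.0], [0.0, 0.0, 0.0], [0.0, 0.0, 0.0], [0.0, 0.0, 0.0], [0.0, 0.0, 0.0]], "gripper": [0.2, 0.2, 0.2, 0.2, 0.2]}
{"offset": [[0.0, 0.0, 0.001], [0.0, 0.0, 0.001], [0.0, 0.0, 0.001], [0.0, 0.0, 0.001], [0.0, 0.0, 0.001]], "rot": [[0.0, 0.0, 0.0], [0.0, 0.0, 0.0], [0.0, 0.0, 0.0], [0.0, 0.0, 0.0], [0.0, 0.0, 0.0]], "gripper": [0.2, 0.2, 0.2, 0.2, 0.2]}
end [ 0.5674 -0.1461  0.055 ] [0.105 0.994 0.    0.   ]
```

Emit:
{"name": "servo_tool", "arguments": {
  "offset": [
    [0,0,0.008],
    [-0.001,-0.001,0.008],
    [0,0,0.008],
    [-0.001,-0.001,0.008],
    [0,0,0.008]
  ],
  "rot": [
    [0,0,0],
    [0,0,0],
    [0,0,0],
    [0,0,0],
    [0,0,0]
  ],
  "gripper": [0.2,0.2,0.2,0.2,0.2]
}}

```text
t: 8.1
position: [0.5668, -0.1461, 0.0586]
tcp_rot: [0.105, 0.995, 0.0, -0.0]
force: [-0.6, 0.6, -0.6]
grip_width: 0.0236
grip_force: 30.0
```

Emit:
{"name": "servo_tool", "arguments": {
  "offset": [
    [0,0,0.001],
    [0,0,0.001],
    [0,0,0.001],
    [0,0,0.001],
    [0,0,0.001]
  ],
  "rot": [
    [0,0,0],
    [0,0,0],
    [0,0,0],
    [0,0,0],
    [0,0,0]
  ],
  "gripper": [0.2,0.2,0.2,0.2,0.2]
}}

```text
t: 8.72
position: [0.567, -0.1461, 0.0545]
tcp_rot: [0.105, 0.995, 0.0, 0.0]
force: [0.9, 0.1, -0.1]
grip_width: 0.0233
grip_force: 30.0
```

Emit:
{"name": "servo_tool", "arguments": {
  "offset": [
    [0,0,0.001],
    [0,0,0],
    [0,0,0.001],
    [0,0,0],
    [0,0,0]
  ],
  "rot": [
    [0,0,0],
    [0,0,0],
    [0,0,0],
    [0,0,0],
    [0,0,0]
  ],
  "gripper": [0.2,0.2,0.2,0.2,0.2]
}}

```text
t: 9.35
position: [0.5669, -0.1461, 0.0524]
tcp_rot: [0.105, 0.995, 0.0, 0.0]
force: [-0.0, 0.8, -0.5]
grip_width: 0.0232
grip_force: 30.0
```

Emit:
{"name": "servo_tool", "arguments": {
  "offset": [
    [0,0,0.001],
    [0,0,0],
    [0,0,0.001],
    [0,0,0],
    [0,0,0]
  ],
  "rot": [
    [0,0,0],
    [0,0,0],
    [0,0,0],
    [0,0,0],
    [0,0,0]
  ],
  "gripper": [0.2,0.2,0.2,0.2,0.2]
}}

```text
t: 9.98
position: [0.5671, -0.1461, 0.0514]
tcp_rot: [0.104, 0.995, 0.0, 0.0]
force: [-2.8, 1.1, 6.7]
grip_width: 0.0233
grip_force: 30.0
```

Run:
```python
from plan import *
d=snap("side","s3.png");print(arm.state()["force"])
cv2.imwrite("pics/c3.png",cv2.resize(d[240:360,200:340],(700,600),interpolation=2)[:,:,::-1])
```

```text
[-2.99945495  1.28377025  7.03400439]
```

View pics/c3.png

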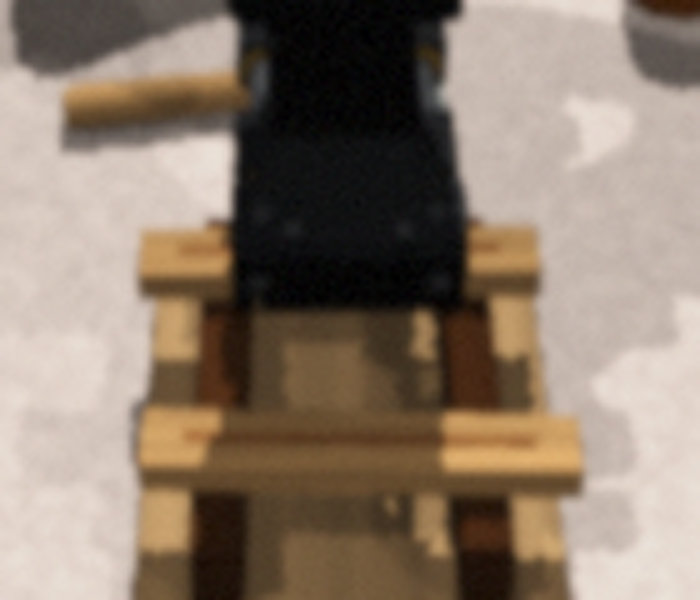

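The slat has contacted the cleats (7 N upward). It lies parallel to the started one, with its ends at crop x 140 to 540. Now I release it and go for slat b.

Emit:
{"name": "servo_tool", "arguments": {
  "offset": [
    [0,0,-0.001],
    [0,0,0],
    [0,0,0],
    [0,0,0],
    [0,0,-0.01]
  ],
  "rot": [
    [0,0,0],
    [0,0,0],
    [0,0,0],
    [0,0,0],
    [0,0,0]
  ],
  "gripper": [0.4,0.5,0.5,0.5,0.5]
}}

```text
t: 10.65
position: [0.5661, -0.1458, 0.0607]
tcp_rot: [0.105, 0.995, 0.0, -0.001]
force: [-0.4, -0.1, 0.3]
grip_width: 0.0432
grip_force: 0.0
```

```bash
cat >> plan.py <<'E'
def pose(n=6):
    ps=[];qs=[]
    for i in range(n): arm.read_camera("side"); s=arm.state(); ps.append(s["position"]);qs.append(s["tcp_rot"])
    print("pose",np.mean(ps[1:],0).round(4),s["force"].round(1) if hasattr(s["force"],"round") else s["force"],s["grip_width"])
    return np.mean(ps[1:],0),R.from_quat(qs[1:]).mean()
E
python3 - <<'E'
from plan import *
p,r=pose(5)
c=np.array(SL["b"])
plan([(p+[0,0,.13],r,.55,4),((.60,.06,.27),down(25,10),.55,6),(c+.11*N,G,.55,6),(c+.03*N,G,.55,4)],p,r)
E
```

```text
pose [ 0.5676 -0.1464  0.0623] [ 0.5 -0.2 -0.4] 0.04349711195971851
{"offset": [[0.0, 0.0, -0.032], [0.0, 0.0, -0.033], [0.0, 0.0, -0.032], [0.0, 0.0, -0.033], [0.002, 0.035, -0.013]], "rot": [[0.0, 0.0, 0.0], [0.0, 0.0, 0.0], [0.0, 0.0, 0.0], [0.0, 0.0, 0.0], [0.009, 0.004, 0.049]], "gripper": [0.55, 0.55, 0.55, 0.55, 0.55]}
{"offset": [[0.007, 0.033, -0.014], [0.013, 0.032, -0.014], [0.017, 0.029, -0.016], [0.022, 0.026, -0.015], [0.026, 0.022, -0.016]], "rot": [[0.008, 0.005, 0.049], [0.009, 0.004, 0.049], [0.009, 0.004, 0.049], [0.008, 0.005, 0.049], [0.009, 0.004, 0.049]], "gripper": [0.55, 0.55, 0.55, 0.55, 0.55]}
{"offset": [[0.022, 0.023, 0.008], [0.024, 0.022, 0.006], [0.025, 0.02, 0.006], [0.027, 0.019, 0.006], [0.028, 0.017, 0.005]], "rot": [[0.023, 0.011, 0.025], [0.022, 0.01, 0.026], [0.023, 0.011, 0.025], [0.022, 0.01, 0.025], [0.023, 0.011, 0.025]], "gripper": [0.55, 0.55, 0.55, 0.55, 0.55]}
{"offset": [[0.029, 0.015, 0.005], [0.0, 0.0, 0.02], [0.0, 0.0, 0.02], [0.0, 0.0, 0.02], [0.0, 0.0, 0.02]], "rot": [[0.023, 0.01, 0.026], [0.0, 0.0, 0.0], [0.0, 0.0, 0.0], [0.0, 0.0, 0.0], [0.0, 0.0, 0.0]], "gripper": [0.55, 0.55, 0.55, 0.55, 0.55]}
end [0.6151 0.2396 0.1352] [ 0.7    0.648 -0.205 -0.221]
```

Emit:
{"name": "servo_tool", "arguments": {
  "offset": [
    [0,0,-0.032],
    [0,0,-0.033],
    [0,0,-0.032],
    [0,0,-0.033],
    [0.002,0.035,-0.013]
  ],
  "rot": [
    [0,0,0],
    [0,0,0],
    [0,0,0],
    [0,0,0],
    [0.009,0.004,0.049]
  ],
  "gripper": [0.55,0.55,0.55,0.55,0.55]
}}

```text
t: 11.52
position: [0.5731, -0.1137, 0.2071]
tcp_rot: [0.184, 0.983, -0.014, -0.006]
force: [1.0, 0.3, -0.7]
grip_width: 0.0479
grip_force: 0.0
```

Emit:
{"name": "servo_tool", "arguments": {
  "offset": [
    [0.007,0.033,-0.014],
    [0.013,0.032,-0.014],
    [0.017,0.029,-0.016],
    [0.022,0.026,-0.015],
    [0.026,0.022,-0.016]
  ],
  "rot": [
    [0.008,0.005,0.049],
    [0.009,0.004,0.049],
    [0.009,0.004,0.049],
    [0.008,0.005,0.049],
    [0.009,0.004,0.049]
  ],
  "gripper": [0.55,0.55,0.55,0.55,0.55]
}}

```text
t: 12.15
position: [0.5998, 0.0619, 0.269]
tcp_rot: [0.538, 0.838, -0.075, -0.048]
force: [1.6, -0.2, -0.4]
grip_width: 0.0481
grip_force: 0.0
```

Emit:
{"name": "servo_tool", "arguments": {
  "offset": [
    [0.022,0.023,0.008],
    [0.024,0.022,0.006],
    [0.025,0.02,0.006],
    [0.027,0.019,0.006],
    [0.028,0.017,0.005]
  ],
  "rot": [
    [0.023,0.011,0.025],
    [0.022,0.01,0.026],
    [0.023,0.011,0.025],
    [0.022,0.01,0.025],
    [0.023,0.011,0.025]
  ],
  "gripper": [0.55,0.55,0.55,0.55,0.55]
}}

```text
t: 12.78
position: [0.6506, 0.2081, 0.2106]
tcp_rot: [0.677, 0.685, -0.184, -0.195]
force: [0.7, 1.0, 0.4]
grip_width: 0.0479
grip_force: 0.0
```

Emit:
{"name": "servo_tool", "arguments": {
  "offset": [
    [0.029,0.015,0.005],
    [0,0,0.02],
    [0,0,0.02],
    [0,0,0.02],
    [0,0,0.02]
  ],
  "rot": [
    [0.023,0.01,0.026],
    [0,0,0],
    [0,0,0],
    [0,0,0],
    [0,0,0]
  ],
  "gripper": [0.55,0.55,0.55,0.55,0.55]
}}

```text
t: 13.4
position: [0.614, 0.2398, 0.1332]
tcp_rot: [0.7, 0.647, -0.206, -0.222]
force: [0.2, -1.0, 1.2]
grip_width: 0.0479
grip_force: 0.0
```

Run:
```python
from plan import *
p,r=pose(6)
c=np.array(SL["b"])
plan([(c-.004*N,G,.55,4),(c-.004*N,G,.55,1)],p,r)
t=cv2.imread("pics/s3.png")
```

```text
pose [0.6142 0.2398 0.1339] [-0.7 -0.1  0.5] 0.04795791691111239
{"offset": [[0.0, 0.0, 0.008], [0.0, 0.0, 0.008], [0.0, 0.0, 0.008], [0.0, 0.0, 0.008], [0.0, 0.0, 0.0]], "rot": [[0.0, 0.0, 0.0], [-0.001, 0.0, 0.0], [0.0, 0.0, 0.0], [0.0, 0.0, 0.0], [0.0, 0.0, 0.0]], "gripper": [0.55, 0.55, 0.55, 0.55, 0.55]}
end [0.5958 0.2412 0.1078] [ 0.7    0.648 -0.205 -0.221]
```

Emit:
{"name": "servo_tool", "arguments": {
  "offset": [
    [0,0,0.008],
    [0,0,0.008],
    [0,0,0.008],
    [0,0,0.008],
    [0,0,0.001]
  ],
  "rot": [
    [0,0,0],
    [-0.001,0,0],
    [0,0,0],
    [0,0,0],
    [0,0,0]
  ],
  "gripper": [0.55,0.55,0.55,0.55,0.55]
}}

```text
t: 14.32
position: [0.5953, 0.2413, 0.1073]
tcp_rot: [0.7, 0.648, -0.204, -0.22]
force: [0.4, -0.0, -0.1]
grip_width: 0.0477
grip_force: 0.0
```

Emit:
{"name": "servo_tool", "arguments": {
  "offset": [
    [0,0,0],
    [0,0,0],
    [0,0,0],
    [0,0,0],
    [0,0,0]
  ],
  "rot": [
    [0,0,0],
    [0,0,0],
    [0,0,0],
    [0,0,0],
    [0,0,0]
  ],
  "gripper": [0.2,0.2,0.2,0.2,0.2]
}}

```text
t: 14.95
position: [0.5957, 0.2413, 0.1073]
tcp_rot: [0.7, 0.648, -0.204, -0.22]
force: [1.1, 0.3, -0.8]
grip_width: 0.0235
grip_force: 30.0
```

Run:
```python
from plan import *
p,r=pose(5)
print(st(.045,0,0),st(-.045,0,0), (np.array(SL["b"])-p)@N)
D=down(-12)
plan([(p+.07*N,r,.2,5),((.62,.06,.27),down(-8,12),.2,7),((.61,-.12,.20),D,.2,5),(st(.045,0,.10),D,.2,3)],p,r)
```

```text
pose [0.5956 0.2413 0.1074] [ 1.5 -0.3 -0.6] 0.02400142239191919
[ 0.60201664 -0.19935603  0.        ] [ 0.51398336 -0.18064397  0.        ] 0.0041785415373564744
{"offset": [[0.0, 0.0, -0.014], [0.0, 0.0, -0.014], [0.0, 0.0, -0.014], [0.0, 0.0, -0.014], [0.0, 0.0, -0.014]], "rot": [[0.0, 0.0, 0.0], [0.0, 0.0, 0.0], [0.0, 0.0, 0.0], [0.0, 0.0, 0.0], [0.0, 0.0, 0.0]], "gripper": [0.2, 0.2, 0.2, 0.2, 0.2]}
{"offset": [[-0.026, -0.009, -0.012], [-0.025, -0.008, -0.013], [-0.026, -0.007, -0.013], [-0.025, -0.006, -0.014], [-0.026, -0.005, -0.014]], "rot": [[-0.018, 0.001, 0.003], [-0.018, 0.001, 0.002], [-0.019, 0.001, 0.003], [-0.018, 0.002, 0.002], [-0.018, 0.001, 0.003]], "gripper": [0.2, 0.2, 0.2, 0.2, 0.2]}
{"offset": [[-0.025, -0.004, -0.014], [-0.026, -0.002, -0.015], [-0.036, 0.006, 0.013], [-0.036, 0.005, 0.013], [-0.036, 0.006, 0.014]], "rot": [[-0.018, 0.001, 0.003], [-0.019, 0.001, 0.002], [-0.013, 0.0, 0.004], [-0.013, 0.001, 0.005], [-0.014, 0.0, 0.004]], "gripper": [0.2, 0.2, 0.2, 0.2, 0.2]}
{"offset": [[-0.035, 0.006, 0.013], [-0.036, 0.005, 0.014], [-0.026, 0.003, 0.033], [-0.027, 0.003, 0.034], [-0.026, 0.003, 0.033]], "rot": [[-0.013, 0.001, 0.005], [-0.013, 0.0, 0.004], [0.0, 0.0, 0.0], [0.0, 0.0, 0.0], [0.0, 0.0, 0.0]], "gripper": [0.2, 0.2, 0.2, 0.2, 0.2]}
end [ 0.6024 -0.1991  0.1002] [ 0.777  0.63  -0.001  0.   ]
```

Emit:
{"name": "servo_tool", "arguments": {
  "offset": [
    [0,0,-0.014],
    [0,0,-0.014],
    [0,0,-0.014],
    [0,0,-0.014],
    [0,0,-0.014]
  ],
  "rot": [
    [0,0,0],
    [0,0,0],
    [0,0,0],
    [0,0,0],
    [0,0,0]
  ],
  "gripper": [0.2,0.2,0.2,0.2,0.2]
}}

```text
t: 15.82
position: [0.6365, 0.2381, 0.1661]
tcp_rot: [0.7, 0.648, -0.204, -0.22]
force: [0.6, -0.5, -0.2]
grip_width: 0.0238
grip_force: 30.0
```

Emit:
{"name": "servo_tool", "arguments": {
  "offset": [
    [-0.026,-0.009,-0.012],
    [-0.025,-0.008,-0.013],
    [-0.026,-0.007,-0.013],
    [-0.025,-0.006,-0.014],
    [-0.026,-0.005,-0.014]
  ],
  "rot": [
    [-0.018,0.001,0.003],
    [-0.018,0.001,0.002],
    [-0.019,0.001,0.003],
    [-0.018,0.002,0.002],
    [-0.018,0.001,0.003]
  ],
  "gripper": [0.2,0.2,0.2,0.2,0.2]
}}

```text
t: 16.45
position: [0.6247, 0.1099, 0.2421]
tcp_rot: [0.739, 0.654, -0.106, -0.119]
force: [-0.3, -0.4, -0.4]
grip_width: 0.0237
grip_force: 30.0
```

Emit:
{"name": "servo_tool", "arguments": {
  "offset": [
    [-0.025,-0.004,-0.014],
    [-0.026,-0.002,-0.015],
    [-0.036,0.006,0.013],
    [-0.036,0.005,0.013],
    [-0.036,0.006,0.014]
  ],
  "rot": [
    [-0.018,0.001,0.003],
    [-0.019,0.001,0.002],
    [-0.013,0,0.004],
    [-0.013,0.001,0.005],
    [-0.014,0,0.004]
  ],
  "gripper": [0.2,0.2,0.2,0.2,0.2]
}}

```text
t: 17.08
position: [0.6145, -0.0497, 0.2289]
tcp_rot: [0.767, 0.64, -0.026, -0.029]
force: [0.1, 0.3, -0.6]
grip_width: 0.0236
grip_force: 30.0
```

Emit:
{"name": "servo_tool", "arguments": {
  "offset": [
    [-0.035,0.006,0.013],
    [-0.036,0.005,0.014],
    [-0.026,0.003,0.033],
    [-0.027,0.003,0.034],
    [-0.026,0.003,0.033]
  ],
  "rot": [
    [-0.013,0.001,0.005],
    [-0.013,0,0.004],
    [0,0,0],
    [0,0,0],
    [0,0,0]
  ],
  "gripper": [0.2,0.2,0.2,0.2,0.2]
}}

```text
t: 17.7
position: [0.6029, -0.2005, 0.1006]
tcp_rot: [0.777, 0.63, -0.0, 0.001]
force: [-0.7, -0.1, 0.5]
grip_width: 0.0239
grip_force: 30.0
```

Run:
```python
from plan import *
p,r=pose(6);D=down(-12)
d=snap("side","s4.png")
cv2.imwrite("pics/c4.png",cv2.resize(d[240:360,200:340],(700,600),interpolation=2)[:,:,::-1])
plan([(st(.045,0,.068),D,.2,5),(st(.045,0,.064),D,.2,5)],p,r)
```

```text
pose [ 0.6021 -0.1996  0.1001] [ 0.7 -0.6 -0.3] 0.023685215719229602
{"offset": [[0.0, 0.0, 0.006], [0.0, 0.0, 0.007], [0.0, 0.0, 0.006], [0.0, 0.0, 0.007], [0.0, 0.0, 0.006]], "rot": [[0.0, 0.0, 0.0], [0.0, 0.0, 0.0], [0.0, 0.0, 0.0], [0.0, 0.0, 0.0], [-0.001, 0.0, 0.0]], "gripper": [0.2, 0.2, 0.2, 0.2, 0.2]}
{"offset": [[0.0, 0.0, 0.001], [0.0, 0.0, 0.001], [0.0, 0.0, 0.0], [0.0, 0.0, 0.001], [0.0, 0.0, 0.001]], "rot": [[0.0, 0.0, 0.0], [0.0, 0.0, 0.0], [0.0, 0.0, 0.0], [0.0, 0.0, 0.0], [0.0, 0.0, 0.0]], "gripper": [0.2, 0.2, 0.2, 0.2, 0.2]}
end [ 0.602  -0.1996  0.0641] [0.777 0.629 0.    0.001]
```

View pics/c4.png

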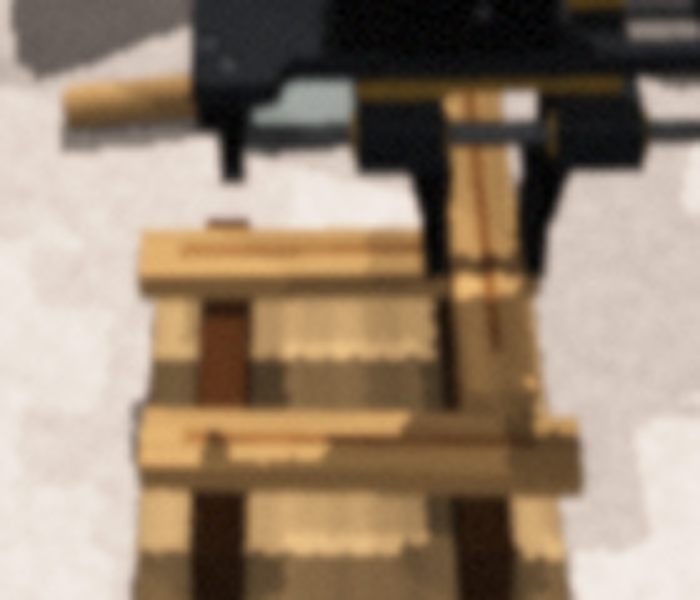

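Slat b hangs between the fingers at (435..535, 270), parallel to and above the right cleat. Both lower slats lie undisturbed. I lower it.

Emit:
{"name": "servo_tool", "arguments": {
  "offset": [
    [0,0,0.006],
    [0,0,0.007],
    [0,0,0.006],
    [0,0,0.007],
    [0,0,0.006]
  ],
  "rot": [
    [0,0,0],
    [0,0,0],
    [0,0,0],
    [0,0,0],
    [0,0,0]
  ],
  "gripper": [0.2,0.2,0.2,0.2,0.2]
}}

```text
t: 18.68
position: [0.6021, -0.199, 0.0675]
tcp_rot: [0.777, 0.63, -0.001, -0.0]
force: [0.7, -0.3, -1.0]
grip_width: 0.0243
grip_force: 30.0
```

Emit:
{"name": "servo_tool", "arguments": {
  "offset": [
    [0,0,0.001],
    [0,0,0.001],
    [0,0,0],
    [0,0,0],
    [0,0,0]
  ],
  "rot": [
    [0,0,0],
    [0,0,0],
    [0,0,0],
    [0,0,0],
    [0,0,0]
  ],
  "gripper": [0.2,0.2,0.2,0.2,0.2]
}}

```text
t: 19.3
position: [0.6025, -0.1992, 0.0664]
tcp_rot: [0.777, 0.63, -0.0, 0.0]
force: [-0.3, -0.5, -0.2]
grip_width: 0.0238
grip_force: 30.0
```

Emit:
{"name": "servo_tool", "arguments": {
  "offset": [
    [0,0,0.001],
    [0,0,0.001],
    [0,0,0],
    [0,0,0],
    [0,0,0]
  ],
  "rot": [
    [0,0,0],
    [0,0,0],
    [0,0,0],
    [0,0,0],
    [0,0,0]
  ],
  "gripper": [0.2,0.2,0.2,0.2,0.2]
}}

```text
t: 19.92
position: [0.6024, -0.1991, 0.0643]
tcp_rot: [0.777, 0.63, -0.001, 0.0]
force: [0.2, -0.4, -0.9]
grip_width: 0.0236
grip_force: 30.0
```

Emit:
{"name": "servo_tool", "arguments": {
  "offset": [
    [0,0,0.001],
    [0,0,0],
    [0,0,0],
    [0,0,0],
    [0,0,0]
  ],
  "rot": [
    [0,0,0],
    [0,0,0],
    [0,0,0],
    [0,0,0],
    [0,0,0]
  ],
  "gripper": [0.2,0.2,0.2,0.2,0.2]
}}

```text
t: 20.55
position: [0.6024, -0.1992, 0.0633]
tcp_rot: [0.777, 0.63, -0.001, 0.0]
force: [-0.6, -0.4, -0.8]
grip_width: 0.0237
grip_force: 30.0
```

Emit:
{"name": "servo_tool", "arguments": {
  "offset": [
    [0,0,0.001],
    [0,0,0],
    [0,0,0],
    [0,0,0],
    [0,0,0]
  ],
  "rot": [
    [0,0,0],
    [0,0,0],
    [0,0,0],
    [0,0,0],
    [0,0,0]
  ],
  "gripper": [0.2,0.2,0.2,0.2,0.2]
}}

```text
t: 21.18
position: [0.6024, -0.1992, 0.0623]
tcp_rot: [0.777, 0.63, -0.001, 0.0]
force: [0.2, -0.0, -0.0]
grip_width: 0.0234
grip_force: 30.0
```

Emit:
{"name": "servo_tool", "arguments": {
  "offset": [
    [0,0,0.001],
    [0,0,0],
    [0,0,0],
    [0,0,0],
    [0,0,0]
  ],
  "rot": [
    [0,0,0],
    [0,0,0],
    [0,0,0],
    [0,0,0],
    [0,0,0]
  ],
  "gripper": [0.2,0.2,0.2,0.2,0.2]
}}

```text
t: 21.8
position: [0.6024, -0.1991, 0.0612]
tcp_rot: [0.777, 0.63, -0.001, 0.0]
force: [0.6, 0.7, -1.7]
grip_width: 0.0238
grip_force: 30.0
```

Emit:
{"name": "servo_tool", "arguments": {
  "offset": [
    [0,0,0.001],
    [0,0,0],
    [0,0,0],
    [0,0,0],
    [0,0,0]
  ],
  "rot": [
    [0,0,0],
    [0,0,0],
    [0,0,0],
    [0,0,0],
    [0,0,0]
  ],
  "gripper": [0.2,0.2,0.2,0.2,0.2]
}}

```text
t: 22.42
position: [0.6024, -0.1992, 0.0602]
tcp_rot: [0.777, 0.63, -0.001, 0.0]
force: [0.1, -0.3, -1.1]
grip_width: 0.0239
grip_force: 30.0
```

Emit:
{"name": "servo_tool", "arguments": {
  "offset": [
    [0,0,0.001],
    [0,0,0],
    [0,0,0],
    [0,0,0],
    [0,0,0]
  ],
  "rot": [
    [0,0,0],
    [0,0,0],
    [0,0,0],
    [0,0,0],
    [0,0,0]
  ],
  "gripper": [0.2,0.2,0.2,0.2,0.2]
}}

```text
t: 23.05
position: [0.6025, -0.1992, 0.0598]
tcp_rot: [0.777, 0.63, -0.0, 0.0]
force: [-2.7, 0.5, 5.7]
grip_width: 0.0234
grip_force: 30.0
```

Contact at 5.7 N. I release, then go for slat a.

Emit:
{"name": "servo_tool", "arguments": {
  "offset": [
    [0,0,-0.001],
    [0,0,0],
    [0,0,0],
    [0,0,0],
    [0,0,-0.01]
  ],
  "rot": [
    [0,0,0],
    [0,0,0],
    [0,0,0],
    [0,0,0],
    [0,0,0]
  ],
  "gripper": [0.4,0.5,0.5,0.5,0.5]
}}

```text
t: 23.68
position: [0.6016, -0.1988, 0.0695]
tcp_rot: [0.777, 0.63, -0.001, -0.001]
force: [-0.2, -0.3, -0.5]
grip_width: 0.0434
grip_force: 0.0
```

Run:
```python
from plan import *
p,r=pose(5)
c=np.array(SL["a"])
plan([(p+[0,0,.13],r,.55,4),((.64,.04,.26),down(-8,12),.55,6),(c+.11*N,G,.55,6),(c+.03*N,G,.55,4)],p,r)
```

```text
pose [ 0.603  -0.1994  0.0713] [ 0.4  0.5 -0.4] 0.04328969581762026
{"offset": [[0.0, 0.0, -0.032], [0.0, 0.0, -0.033], [0.0, 0.0, -0.032], [0.0, 0.0, -0.033], [0.04, -0.002, -0.01]], "rot": [[0.0, 0.0, 0.0], [0.0, 0.0, 0.0], [0.0, 0.0, 0.0], [0.0, 0.0, 0.0], [0.011, 0.0, -0.004]], "gripper": [0.55, 0.55, 0.55, 0.55, 0.55]}
{"offset": [[0.041, -0.002, -0.01], [0.04, -0.002, -0.009], [0.04, -0.002, -0.01], [0.041, -0.002, -0.01], [0.04, -0.001, -0.01]], "rot": [[0.011, -0.001, -0.003], [0.011, 0.0, -0.004], [0.012, 0.0, -0.003], [0.011, -0.001, -0.004], [0.011, 0.0, -0.004]], "gripper": [0.55, 0.55, 0.55, 0.55, 0.55]}
{"offset": [[0.033, 0.011, 0.014], [0.033, 0.011, 0.013], [0.033, 0.013, 0.012], [0.033, 0.014, 0.011], [0.032, 0.015, 0.01]], "rot": [[0.021, -0.001, -0.003], [0.022, -0.002, -0.003], [0.021, -0.001, -0.003], [0.021, -0.001, -0.003], [0.021, -0.002, -0.003]], "gripper": [0.55, 0.55, 0.55, 0.55, 0.55]}
{"offset": [[0.033, 0.016, 0.009], [0.0, 0.0, 0.02], [0.0, 0.0, 0.02], [0.0, 0.0, 0.02], [0.0, 0.001, 0.02]], "rot": [[0.022, -0.001, -0.003], [0.0, 0.0, 0.0], [0.0, 0.0, 0.0], [0.0, 0.0, 0.0], [0.0, 0.0, 0.0]], "gripper": [0.55, 0.55, 0.55, 0.55, 0.55]}
end [0.6666 0.2335 0.0991] [ 0.7    0.648 -0.205 -0.221]
```

Emit:
{"name": "servo_tool", "arguments": {
  "offset": [
    [0,0,-0.032],
    [0,0,-0.033],
    [0,0,-0.032],
    [0,0,-0.033],
    [0.04,-0.002,-0.01]
  ],
  "rot": [
    [0,0,0],
    [0,0,0],
    [0,0,0],
    [0,0,0],
    [0.011,0,-0.004]
  ],
  "gripper": [0.55,0.55,0.55,0.55,0.55]
}}

```text
t: 24.55
position: [0.6095, -0.1618, 0.2134]
tcp_rot: [0.774, 0.633, -0.011, -0.011]
force: [-0.4, 0.3, 0.4]
grip_width: 0.048
grip_force: 0.0
```

Emit:
{"name": "servo_tool", "arguments": {
  "offset": [
    [0.041,-0.002,-0.01],
    [0.04,-0.002,-0.009],
    [0.04,-0.002,-0.01],
    [0.041,-0.002,-0.01],
    [0.04,-0.001,-0.01]
  ],
  "rot": [
    [0.011,-0.001,-0.003],
    [0.011,0,-0.004],
    [0.012,0,-0.003],
    [0.011,-0.001,-0.004],
    [0.011,0,-0.004]
  ],
  "gripper": [0.55,0.55,0.55,0.55,0.55]
}}

```text
t: 25.18
position: [0.6401, 0.0416, 0.2595]
tcp_rot: [0.75, 0.653, -0.07, -0.08]
force: [0.6, -0.8, 0.0]
grip_width: 0.0478
grip_force: 0.0
```

Emit:
{"name": "servo_tool", "arguments": {
  "offset": [
    [0.033,0.011,0.014],
    [0.033,0.011,0.013],
    [0.033,0.013,0.012],
    [0.033,0.014,0.011],
    [0.032,0.015,0.01]
  ],
  "rot": [
    [0.021,-0.001,-0.003],
    [0.022,-0.002,-0.003],
    [0.021,-0.001,-0.003],
    [0.021,-0.001,-0.003],
    [0.021,-0.002,-0.003]
  ],
  "gripper": [0.55,0.55,0.55,0.55,0.55]
}}

```text
t: 25.8
position: [0.6995, 0.1992, 0.1797]
tcp_rot: [0.71, 0.651, -0.183, -0.198]
force: [0.9, -0.2, 0.3]
grip_width: 0.0481
grip_force: 0.0
```

Emit:
{"name": "servo_tool", "arguments": {
  "offset": [
    [0.033,0.016,0.009],
    [0,0,0.02],
    [0,0,0.02],
    [0,0,0.02],
    [0,0.001,0.02]
  ],
  "rot": [
    [0.022,-0.001,-0.003],
    [0,0,0],
    [0,0,0],
    [0,0,0],
    [0,0,0]
  ],
  "gripper": [0.55,0.55,0.55,0.55,0.55]
}}

```text
t: 26.42
position: [0.6655, 0.2338, 0.097]
tcp_rot: [0.7, 0.647, -0.205, -0.222]
force: [-0.1, 0.3, 0.7]
grip_width: 0.0481
grip_force: 0.0
```

Run:
```python
from plan import *
p,r=pose(6); print(arm.state()["joint_pos"])
c=np.array(SL["a"])
plan([(c-.004*N,G,.55,4),(c-.004*N,G,.55,1)],p,r)
d=snap("side","s5.png")
A=cv2.resize(d[110:230,190:310],(400,400),interpolation=2);B=cv2.resize(d[250:370,210:330],(400,400),interpolation=2)
cv2.imwrite("pics/c5.png",np.hstack([A,B])[:,:,::-1])
```

```text
pose [0.6656 0.2338 0.0978] [0.1 0.2 1.2] 0.04763003470242691
[0.15951691 1.03881128 0.69386862 0.14921944 2.00304065 0.25786177]
{"offset": [[0.0, 0.0, 0.008], [0.0, 0.0, 0.008], [0.0, 0.0, 0.008], [0.0, 0.0, 0.008], [0.0, 0.0, 0.0]], "rot": [[0.0, 0.0, 0.0], [-0.001, 0.0, 0.0], [0.0, 0.0, 0.0], [0.0, 0.0, 0.0], [0.0, 0.0, 0.0]], "gripper": [0.55, 0.55, 0.55, 0.55, 0.55]}
end [0.6472 0.2352 0.0716] [ 0.7    0.648 -0.205 -0.221]
```

View pics/c5.png

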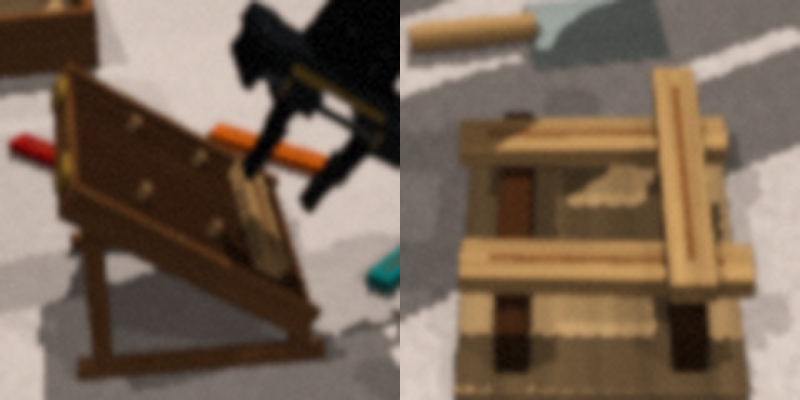

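Slat b lies across the pair, straight above the right cleat (crop 690,180). The fingers at (255,165) and (310,205) straddle slat a. I descend.

Emit:
{"name": "servo_tool", "arguments": {
  "offset": [
    [0,0,0.008],
    [0,0,0.008],
    [0,0,0.008],
    [0,0,0.008],
    [0,0,0.001]
  ],
  "rot": [
    [0,0,0],
    [-0.001,0,0],
    [0,0,0],
    [0,0,0],
    [0,0,0]
  ],
  "gripper": [0.55,0.55,0.55,0.55,0.55]
}}

```text
t: 27.4
position: [0.6468, 0.2353, 0.0712]
tcp_rot: [0.7, 0.648, -0.204, -0.22]
force: [-0.0, 0.3, 0.6]
grip_width: 0.0482
grip_force: 0.0
```

Emit:
{"name": "servo_tool", "arguments": {
  "offset": [
    [0,0,0],
    [0,0,0],
    [0,0,0],
    [0,0,0],
    [0,0,0]
  ],
  "rot": [
    [0,0,0],
    [0,0,0],
    [0,0,0],
    [0,0,0],
    [0,0,0]
  ],
  "gripper": [0.2,0.2,0.2,0.2,0.2]
}}

```text
t: 28.02
position: [0.6472, 0.2352, 0.0713]
tcp_rot: [0.7, 0.648, -0.204, -0.22]
force: [0.6, 0.6, -0.3]
grip_width: 0.0237
grip_force: 30.0
```

Run:
```python
from plan import *
p,r=pose(5)
D=down(-12)
plan([(p+.07*N,r,.2,5),((.62,.06,.27),down(-8,12),.2,7),((.54,-.10,.20),D,.2,5),(st(-.045,0,.10),D,.2,3)],p,r)
```

```text
pose [0.6472 0.2352 0.0713] [ 0.7  0.3 -0.2] 0.023855519648217745
{"offset": [[0.0, 0.0, -0.014], [0.0, 0.0, -0.014], [0.0, 0.0, -0.014], [0.0, 0.0, -0.014], [0.0, 0.0, -0.014]], "rot": [[0.0, 0.0, 0.0], [0.0, 0.0, 0.0], [0.0, 0.0, 0.0], [0.0, 0.0, 0.0], [0.0, 0.0, 0.0]], "gripper": [0.2, 0.2, 0.2, 0.2, 0.2]}
{"offset": [[-0.025, -0.018, -0.012], [-0.026, -0.017, -0.013], [-0.025, -0.016, -0.015], [-0.026, -0.015, -0.015], [-0.025, -0.013, -0.016]], "rot": [[-0.018, 0.001, 0.003], [-0.018, 0.001, 0.002], [-0.019, 0.001, 0.003], [-0.018, 0.002, 0.003], [-0.018, 0.001, 0.002]], "gripper": [0.2, 0.2, 0.2, 0.2, 0.2]}
{"offset": [[-0.026, -0.013, -0.017], [-0.025, -0.011, -0.018], [-0.034, -0.008, 0.016], [-0.034, -0.009, 0.016], [-0.034, -0.009, 0.015]], "rot": [[-0.018, 0.001, 0.003], [-0.019, 0.001, 0.002], [-0.013, 0.0, 0.004], [-0.013, 0.001, 0.005], [-0.014, 0.0, 0.004]], "gripper": [0.2, 0.2, 0.2, 0.2, 0.2]}
{"offset": [[-0.035, -0.008, 0.015], [-0.034, -0.009, 0.015], [-0.028, -0.003, 0.033], [-0.028, -0.003, 0.033], [-0.029, -0.003, 0.034]], "rot": [[-0.013, 0.001, 0.005], [-0.013, 0.0, 0.004], [0.0, 0.0, 0.0], [0.0, 0.0, 0.0], [0.0, 0.0, 0.001]], "gripper": [0.2, 0.2, 0.2, 0.2, 0.2]}
end [ 0.5141 -0.1811  0.0996] [ 0.778  0.629 -0.001  0.   ]
```

Emit:
{"name": "servo_tool", "arguments": {
  "offset": [
    [0,0,-0.014],
    [0,0,-0.014],
    [0,0,-0.014],
    [0,0,-0.014],
    [0,0,-0.014]
  ],
  "rot": [
    [0,0,0],
    [0,0,0],
    [0,0,0],
    [0,0,0],
    [0,0,0]
  ],
  "gripper": [0.2,0.2,0.2,0.2,0.2]
}}

```text
t: 28.9
position: [0.6872, 0.2321, 0.129]
tcp_rot: [0.7, 0.648, -0.204, -0.221]
force: [-0.1, -0.5, 0.5]
grip_width: 0.0235
grip_force: 30.0
```

Emit:
{"name": "servo_tool", "arguments": {
  "offset": [
    [-0.025,-0.018,-0.012],
    [-0.026,-0.017,-0.013],
    [-0.025,-0.016,-0.015],
    [-0.026,-0.015,-0.015],
    [-0.025,-0.013,-0.016]
  ],
  "rot": [
    [-0.018,0.001,0.003],
    [-0.018,0.001,0.002],
    [-0.019,0.001,0.003],
    [-0.018,0.002,0.003],
    [-0.018,0.001,0.002]
  ],
  "gripper": [0.2,0.2,0.2,0.2,0.2]
}}

```text
t: 29.52
position: [0.639, 0.1085, 0.2306]
tcp_rot: [0.739, 0.654, -0.107, -0.12]
force: [0.5, -0.7, -0.1]
grip_width: 0.0236
grip_force: 30.0
```

Emit:
{"name": "servo_tool", "arguments": {
  "offset": [
    [-0.026,-0.013,-0.017],
    [-0.025,-0.011,-0.018],
    [-0.034,-0.008,0.016],
    [-0.034,-0.009,0.016],
    [-0.034,-0.009,0.015]
  ],
  "rot": [
    [-0.018,0.001,0.003],
    [-0.019,0.001,0.002],
    [-0.013,0,0.004],
    [-0.013,0.001,0.005],
    [-0.014,0,0.004]
  ],
  "gripper": [0.2,0.2,0.2,0.2,0.2]
}}

```text
t: 30.15
position: [0.571, -0.0362, 0.2282]
tcp_rot: [0.767, 0.64, -0.027, -0.03]
force: [1.1, 0.3, 0.2]
grip_width: 0.0239
grip_force: 30.0
```

Emit:
{"name": "servo_tool", "arguments": {
  "offset": [
    [-0.035,-0.008,0.015],
    [-0.034,-0.009,0.015],
    [-0.028,-0.003,0.033],
    [-0.028,-0.003,0.033],
    [-0.029,-0.003,0.034]
  ],
  "rot": [
    [-0.013,0.001,0.005],
    [-0.013,0,0.004],
    [0,0,0],
    [0,0,0],
    [0,0,0]
  ],
  "gripper": [0.2,0.2,0.2,0.2,0.2]
}}

```text
t: 30.78
position: [0.5137, -0.1819, 0.0992]
tcp_rot: [0.777, 0.63, -0.0, 0.0]
force: [0.0, 0.1, -1.0]
grip_width: 0.0235
grip_force: 30.0
```

Run:
```python
from plan import *
p,r=pose(6);D=down(-12)
plan([(st(-.045,0,.066),D,.2,5),(st(-.045,0,.063),D,.2,5)],p,r)
```

```text
pose [ 0.5132 -0.1811  0.0989] [ 0.1  1.1 -0.1] 0.02367762877496767
{"offset": [[0.0, 0.0, 0.007], [0.0, 0.0, 0.006], [0.0, 0.0, 0.007], [0.0, 0.001, 0.006], [0.001, 0.0, 0.007]], "rot": [[0.0, 0.0, 0.0], [0.0, 0.0, 0.0], [0.0, 0.0, 0.0], [-0.001, 0.0, 0.0], [0.0, 0.0, 0.0]], "gripper": [0.2, 0.2, 0.2, 0.2, 0.2]}
{"offset": [[0.0, 0.0, 0.001], [0.0, 0.0, 0.0], [0.0, 0.0, 0.001], [0.0, 0.0, 0.0], [0.0, 0.0, 0.001]], "rot": [[0.0, 0.0, 0.0], [0.0, 0.0, 0.0], [0.0, 0.0, 0.0], [0.0, 0.0, 0.0], [0.0, 0.0, 0.0]], "gripper": [0.2, 0.2, 0.2, 0.2, 0.2]}
end [ 0.5143 -0.1803  0.0629] [0.777 0.629 0.    0.   ]
```

Emit:
{"name": "servo_tool", "arguments": {
  "offset": [
    [0,0,0.007],
    [0,0,0.006],
    [0,0,0.007],
    [0,0.001,0.006],
    [0.001,0,0.006]
  ],
  "rot": [
    [0,0,0],
    [0,0,0],
    [0,0,0],
    [0,0,0],
    [0,0,0]
  ],
  "gripper": [0.2,0.2,0.2,0.2,0.2]
}}

```text
t: 31.7
position: [0.5153, -0.1803, 0.0671]
tcp_rot: [0.777, 0.63, -0.001, -0.0]
force: [-0.0, -0.7, -0.5]
grip_width: 0.0232
grip_force: 30.0
```

Emit:
{"name": "servo_tool", "arguments": {
  "offset": [
    [0,0,0.001],
    [0,0,0],
    [0,0,0.001],
    [0,0,0],
    [0,0,0]
  ],
  "rot": [
    [0,0,0],
    [0,0,0],
    [0,0,0],
    [0,0,0],
    [0,0,0]
  ],
  "gripper": [0.2,0.2,0.2,0.2,0.2]
}}

```text
t: 32.33
position: [0.5153, -0.1804, 0.0657]
tcp_rot: [0.777, 0.63, -0.0, 0.0]
force: [0.8, -1.0, -0.5]
grip_width: 0.0238
grip_force: 30.0
```

Emit:
{"name": "servo_tool", "arguments": {
  "offset": [
    [0,0,0.001],
    [0,0,0],
    [0,0,0],
    [0,0,0],
    [0,0,0]
  ],
  "rot": [
    [0,0,0],
    [0,0,0],
    [0,0,0],
    [0,0,0],
    [0,0,0]
  ],
  "gripper": [0.2,0.2,0.2,0.2,0.2]
}}

```text
t: 32.95
position: [0.5153, -0.1804, 0.0646]
tcp_rot: [0.777, 0.63, -0.001, 0.0]
force: [0.0, -0.0, -0.1]
grip_width: 0.0235
grip_force: 30.0
```

Emit:
{"name": "servo_tool", "arguments": {
  "offset": [
    [0,0,0.001],
    [0,0,0],
    [0,0,0],
    [0,0,0],
    [0,0,0]
  ],
  "rot": [
    [0,0,0],
    [0,0,0],
    [0,0,0],
    [0,0,0],
    [0,0,0]
  ],
  "gripper": [0.2,0.2,0.2,0.2,0.2]
}}

```text
t: 33.58
position: [0.5153, -0.1804, 0.0637]
tcp_rot: [0.777, 0.63, -0.001, 0.0]
force: [-0.2, 0.4, 0.2]
grip_width: 0.0234
grip_force: 30.0
```

Emit:
{"name": "servo_tool", "arguments": {
  "offset": [
    [0,0,0.001],
    [0,0,0],
    [0,0,0.001],
    [0,0,0],
    [0,0,0]
  ],
  "rot": [
    [0,0,0],
    [0,0,0],
    [0,0,0],
    [0,0,0],
    [0,0,0]
  ],
  "gripper": [0.2,0.2,0.2,0.2,0.2]
}}

```text
t: 34.2
position: [0.5152, -0.1803, 0.0616]
tcp_rot: [0.777, 0.63, -0.001, 0.0]
force: [0.6, 0.4, -0.6]
grip_width: 0.0238
grip_force: 30.0
```

Emit:
{"name": "servo_tool", "arguments": {
  "offset": [
    [0,0,0.001],
    [0,0,0],
    [0,0,0],
    [0,0,0],
    [0,0,0]
  ],
  "rot": [
    [0,0,0],
    [0,0,0],
    [0,0,0],
    [0,0,0],
    [0,0,0]
  ],
  "gripper": [0.2,0.2,0.2,0.2,0.2]
}}

```text
t: 34.83
position: [0.5153, -0.1804, 0.0607]
tcp_rot: [0.777, 0.63, -0.001, 0.0]
force: [0.5, 0.8, -0.6]
grip_width: 0.0238
grip_force: 30.0
```

Emit:
{"name": "servo_tool", "arguments": {
  "offset": [
    [0,0,0.001],
    [0,0,0],
    [0,0,0],
    [0,0,0],
    [0,0,0]
  ],
  "rot": [
    [0,0,0],
    [0,0,0],
    [0,0,0],
    [0,0,0],
    [0,0,0]
  ],
  "gripper": [0.2,0.2,0.2,0.2,0.2]
}}

```text
t: 35.45
position: [0.5154, -0.1804, 0.06]
tcp_rot: [0.777, 0.63, -0.0, 0.0]
force: [-2.2, 0.9, 6.0]
grip_width: 0.0236
grip_force: 30.0
```

Contact at 6.0 N. I release, lift clear, and look.

Emit:
{"name": "servo_tool", "arguments": {
  "offset": [
    [0,0,-0.001],
    [0,0,0],
    [0,0,0],
    [0,0,0],
    [0,0,-0.01]
  ],
  "rot": [
    [0,0,0],
    [0,0,0],
    [0,0,0],
    [0,0,0],
    [0,0,0]
  ],
  "gripper": [0.4,0.5,0.5,0.5,0.5]
}}

```text
t: 36.08
position: [0.5144, -0.1799, 0.07]
tcp_rot: [0.777, 0.63, -0.001, -0.001]
force: [-0.9, -0.2, 0.9]
grip_width: 0.0431
grip_force: 0.0
```

Emit:
{"name": "servo_tool", "arguments": {
  "offset": [
    [0,0,-0.04],
    [0,0,-0.04],
    [0,0,-0.05],
    [0,-0.05,-0.03],
    [0,-0.05,0]
  ],
  "rot": [
    [0,0,0],
    [0,0,0],
    [0,0,0],
    [0,0,0],
    [0,0,0]
  ],
  "gripper": [0.5,0.5,0.5,0.5,0.5]
}}

```text
t: 36.7
position: [0.4182, -0.1603, 0.2346]
tcp_rot: [0.776, 0.63, 0.001, 0.003]
force: [0.4, -0.6, 0.1]
grip_width: 0.0434
grip_force: 0.0
```

Run:
```python
from plan import *
p,r=pose(4)
d=snap("side","s6.png");t=snap("top","t6.png")
P=[st(x*.045+a,b,z) for x in(-1,1) for a,b,z in((0,-.06,.073),(0,.06,.073))]+[st(b,y*.045,.059) for y in(-1,1) for b in(-.06,.06)]
for n,im in(("side",d),("top",t)):
    print(n,proj(n,P).round(1).tolist())
A=cv2.resize(d[250:370,210:330],(400,400),interpolation=2);B=cv2.resize(t[165:245,315:395],(400,400),interpolation=2)
cv2.imwrite("pics/c6.png",np.hstack([A,B])[:,:,::-1])
```

```text
pose [ 0.4159 -0.1591  0.2314] [ 0.2 -0.5  0.4] 0.043367457103820936
side [[242.9, 331.9], [244.8, 278.8], [298.0, 331.4], [292.7, 278.3], [234.6, 330.0], [305.8, 329.3], [236.8, 290.1], [301.1, 289.4]]
top [[381.2, 224.4], [338.8, 216.0], [385.2, 193.5], [343.6, 185.3], [373.7, 229.3], [379.1, 188.6], [342.2, 223.0], [348.3, 182.6]]
```

View pics/c6.png

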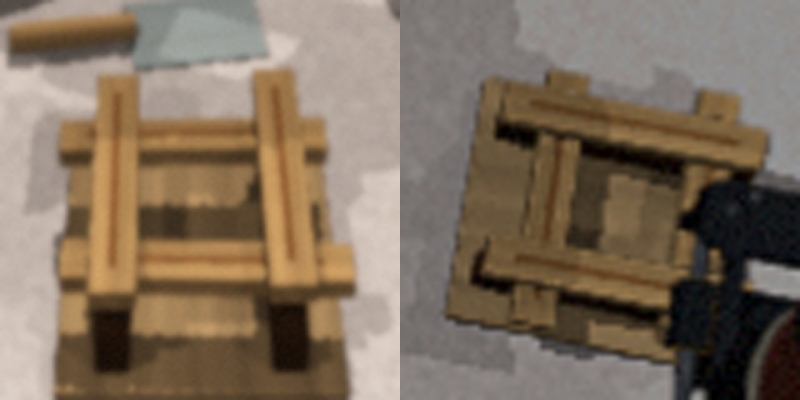

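The final pictures show all four slats lying as required: the lower pair across the cleats, and the upper pair straight above the cleats with even ends. The gripper is clear of the stack and the palette knife is in place.

```bash
python3 -c "
from workcell import arm
print(arm.finish_job())"
```

```text
the job is handed in; nothing more can be done
None
```

The drying stack is finished and handed in: slat c completes the lower pair, and slats b and a lie crosswise above the two cleats. The last pictures showed each slat in its place and the palette knife untouched; the jar and tin were not checked in them, and no judging result came back.

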